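# Probe the power terminals of a circuit board

### The job

Take the test probe from its fork stand and, holding it upright, touch its sprung tip on top of the round terminal, then the square one, then the long bar one, each time pressing gently only until the tip gives and keeping it there for half a second. Do not touch the cross-shaped terminal, do not press hard on anything on the board and leave the other things on the bench where they are. Finally hang the probe back in the fork by its collar and let go.

Things in the scene. Friction and masses are not known exactly. Their poses are not given: they have to be found in the camera images.
- probe: loose hand test probe, upright, handle about 120 g: white square grip 16 x 16 mm from 5 to 57 mm above the origin, black square collar 34 x 34 mm from 0 to 5 mm, below it a black nose, a steel stem and a sprung tip (see probe_nose). Origin: centre of the collar's underside; z up along the axis, x and y along the grip's flats.
- probe_nose (a point): centre of the nose's lower end (nose 12 mm thick, 35 mm long). Below it a 7 mm stem, stiff up to 40 N, and a 4 mm round-ended tip. The stem is drawn out differently each run, not measured: the tip's end is on the axis 22 to 57 mm below this point. The tip springs in up to 5 mm: starts at 0.6 N, 0.6 N more per mm, then rigid. Under 1 N is no touch; over 8 N does damage.
- stand: fixed dark steel fork stand: base 90 x 90 x 10 mm, column 40 mm wide at its +x side (front face at x = +22 mm) and two level prongs from it to x = -40 mm, 10 mm wide and thick, 20 mm apart, tops 140 mm above the origin. The -x end is open; a 4 mm lip stands on the prongs there (x = -40 to -36 mm). Origin: centre of the base's underside.
- stand_seat (a point): midway between the prongs, level with their tops, at x = -8 mm of the stand: where the probe's origin is when it hangs by its collar in the middle of the fork. Its nose comes in through the open end or from above. Axes as the stand's: x points from the open end to the column.
- board: fixed green circuit board 210 x 270 mm on two aluminium rails. Origin: under its centre on the bench; upper face 30 mm above the origin. Its black heat sink (45 x 60 mm) in the middle rises to 52 mm, two capacitors at y = +-115 mm to 48 mm, a white connector at the -x edge to 44 mm above the origin; z up.
- term_round: round terminal, 16 mm diameter. It is one of four bare brass terminals of the same metal and height (12 mm) on the board, which swap places from run to run. Origin: centre of its underside, on the board's upper face; its top face is 12 mm above the origin, z up. Fixed to the board.
- term_square: square terminal, 15 x 15 mm. It is one of four bare brass terminals of the same metal and height (12 mm) on the board, which swap places from run to run. Origin: centre of its underside, on the board's upper face; its top face is 12 mm above the origin, z up. Fixed to the board.
- term_bar: bar terminal, 10 mm along its x and 30 mm along its y. It is one of four bare brass terminals of the same metal and height (12 mm) on the board, which swap places from run to run. Origin: centre of its underside, on the board's upper face; its top face is 12 mm above the origin, z up. Fixed to the board.
- term_cross: cross-shaped terminal, two crossed bars 26 x 7 mm: to be left alone. It is one of four bare brass terminals of the same metal and height (12 mm) on the board, which swap places from run to run. Origin: centre of its underside, on the board's upper face; its top face is 12 mm above the origin, z up. Fixed to the board.
- bottle: loose white plastic bottle, 52 mm diameter, 130 mm tall, bystander. Origin: centre of its underside.
- spool: loose grey reel, 54 mm diameter, 42 mm tall, bystander. Origin: centre of its underside.
- tray: loose orange parts tray 70 x 60 x 30 mm, bystander. Origin: centre of its underside.
- driver: loose screwdriver lying on the bench, bystander. Origin: near its middle, at its underside.
There are look-alikes about, which are no part of the job. Leave any green or turquoise look-alike of the probe alone.

How it is judged:
By the outcome, as a careful person would: the job done as asked, in the order asked, and still so for the second after the job is handed in, with the robot touching nothing.
It also fails if it takes over 72 s, if anything falls off the work surface, if the arm or the gripper's body presses on something with over 40 N, if the wrist force passes 120 N, or if a joint passes its speed limit or range.

### The arm

A 6-joint arm with a two-finger parallel gripper is mounted at the origin on the work surface. World frame = base frame: x ahead of the robot, y to its left, z up, the work surface at z = 0. Lengths are in mm, angles in rad, forces in N, time in s.
With the tool pointing down it reaches from about 350 to 975 mm from the base axis. Payload 7.1 kg.
Tool frame: the origin (TCP) lies at the very end of the fingers, on their centre line; the grasp point (between the pads) lies 19 mm behind it; y points along the fingers, x is the direction in which the jaws open and shut, and the axes are right-handed (so a half turn about y gives the same grasp; the last joint's range is limited). The gripper opens to 88 mm and grips with 3 to 60 N. Pads are 20 mm wide; open, the fingers measure 115 mm over their backs; the gripper's body (75 mm by 178 mm) begins 61 mm behind the grasp point.
Start: joints at [-1.315, 0.423, 1.63, -0, 1.089, -0.019], TCP at [169.615, -601.528, 222.675] pointing down, gripper open.
Joint ranges: [-3, 3], [-0.9, 2.11], [0.09, 2.58], [-1.31, 4.45], [0.11, 2.69], [-2.54, 2.54]. Speed limits (rad/s): [2.39, 2.39, 3.01, 3.14, 3.14, 3.14].

### API

Orientations are given as a rotation vector (axis times angle).
In Python, from workcell import ctrl gives the robot as it stands. The module is installed in compiled form; this text tells all that it offers.
- The arm moves only by the tool jog_arm, never from a script. Its argument "steps" is a list of rows, each an object with "turn": the turn, a rotation vector about the world's x, y, z scaled (see below), a list of three; "dp": the shift along the world's x, y, z scaled (see below), a list of three; "claw": the opening, from 0 (shut) to 1 (fully open). In form: [{"turn": [wx, wy, wz], "dp": [x, y, z], "claw": claw}, ...]. A call has 1 to 12 rows; each row is the pose to reach, as a shift and turn from the pose measured when the call began, turning the shorter way round; what a row does not reach only later rows make up. The controller multiplies each number of a shift by 80 mm and each number of a turn by pi rad. A row lasts 1/12 s, in which the tool goes at most 41.7 mm and 7.16 degrees, less where a joint would pass 70% of its speed; a pose out of reach is approached as far as the arm can. A call with a number of a shift or a turn outside -1 to 1 is refused whole. A call with a gripper value outside its range is refused whole. The fingers move at their own pace and stop on an object; the grip force is fixed at half the most. Time passes only in rows, so rows that repeat a pose let the fingers close. It gives the time, the measured TCP pose, the force and the opening at its end, in the units of the state.
- ctrl.get_obs(): the state, without advancing time (a new reading comes with each control period).
- ctrl.get_image(name): name is "scene" or "top" or "wrist"; returns a dict with "img" (384x512x3 uint8, red, green, blue), "range_z" (384x512 float32, mm along the optical axis (not along the pixel's ray), 0 where there is no reading), "fovy" (degrees; the focal length in pixels is half the picture's height over the tangent of half this angle, whatever the lens; pixels are square), "cx", "cy" (the principal point, pixels), "camera_from_world" (4x4, takes a point from world to camera coordinates); the wrist camera has in their place "hand_eye" (4x4, takes a point from camera to tool coordinates, whose origin is the TCP and whose axes are the tool frame's). Camera axes: x right, y down, z forward; pixel columns grow to the right and rows downward; lengths in mm; the calibration is good to about 2 mm. A picture is of the moment at which its call begins: read the wrist's pose just before it.
- ctrl.close_job(): hands the job in, once; it reports no verdict.
The state is a dict: "t": time; "qpos": joint angles; "qvel": joint speeds; "joint_torque": joint torques, N m; "ee_pos": TCP position; "orientation": TCP orientation; "ft_force": force on the tool from outside, world axes, zero at the start; "moment": the same for the moment, N m; "width": finger opening in mm.
Only numpy, scipy, OpenCV 4.12 (cv2) and the standard library are available. Lean on these libraries where they do the work, as an engineer would, in place of code of your own. Each camera call takes 0.05 s, during which the arm holds its last target.

## Working session

There is one attempt and no reset: what is moved stays moved. The work goes in short steps, Python scripts to look and compute and a tool call to move; the robot and the scene stay as the last step left them, time stands still between calls to the robot, and variables do not carry over. Pictures are saved under pics/ and viewed, and the job is handed in when it is done.

Besides the shell and the picture viewer there is one more tool, called after ">>>" in YAML: its name, and indented under it one key for each argument. jog_arm: Moves the arm, as the interface text tells. Its arguments: {"type":"object","properties":{"steps":{"type":"array","items":{"type":"object","properties":{"turn":{"type":"array","items":{"type":"number"}},"dp":{"type":"array","items":{"type":"number"}},"claw":{"type":"number"}}}}},"required":["steps"]}

```bash
mkdir -p pics; cat > h.py <<'E'
import numpy as np, cv2
from workcell import ctrl
from scipy.spatial.transform import Rotation as R
def save(n,img): cv2.imwrite('pics/'+n+'.png',cv2.cvtColor(img,cv2.COLOR_RGB2BGR))
def K(im):
    f=im['img'].shape[0]/2/np.tan(np.radians(im['fovy'])/2); return f,im['cx'],im['cy']
def c2w(im,obs=None):
    if 'camera_from_world' in im: return np.linalg.inv(im['camera_from_world'])
    T=np.eye(4);T[:3,:3]=R.from_rotvec(obs['orientation']).as_matrix();T[:3,3]=obs['ee_pos'];return T@im['hand_eye']
def plane(im,u,v,z,obs=None):
    f,cx,cy=K(im);M=c2w(im,obs);u=np.asarray(u,float);v=np.asarray(v,float)
    d=np.stack([(u-cx)/f,(v-cy)/f,np.ones_like(u)],-1)@M[:3,:3].T
    o=M[:3,3];return o+d*((z-o[2])/d[...,2])[...,None]
def cloud(im,obs=None):
    f,cx,cy=K(im);M=c2w(im,obs);h,w=im['range_z'].shape;v,u=np.mgrid[:h,:w];z=im['range_z']
    P=np.stack([(u-cx)/f*z,(v-cy)/f*z,z],-1)@M[:3,:3].T+M[:3,3];P[z==0]=np.nan;return P
def proj(im,p,obs=None):
    f,cx,cy=K(im);M=np.linalg.inv(c2w(im,obs));q=np.atleast_2d(p)@M[:3,:3].T+M[:3,3];return np.c_[q[:,0]/q[:,2]*f+cx,q[:,1]/q[:,2]*f+cy]
E
python3 - <<'E'
from h import *
o=ctrl.get_obs();print(o)
for n in['scene','top','wrist']:
    im=ctrl.get_image(n);save(n+'0',im['img']);print(n,im['fovy'],im['cx'],im['cy'],(im['range_z']>0).mean());print(im.get('camera_from_world',im.get('hand_eye')).round(3))
E
```

```text
{'t': 0.0, 'qpos': array([-1.31499788e+00,  4.23824900e-01,  1.63067721e+00, -4.25008431e-05,
        1.08860980e+00, -1.90053402e-02]), 'qvel': array([-6.09937628e-04,  4.47560061e-04, -4.56869978e-04, -9.31913843e-05,
       -1.26077520e-03, -1.11423829e-03]), 'joint_torque': array([-2.82416135e-03, -5.44625688e+01, -2.73659062e+01,  6.42076344e-02,
        2.27528752e-02, -1.31107849e-04]), 'ee_pos': array([ 169.46900659, -601.01035458,  221.916682  ]), 'orientation': array([-1.32582334,  1.00527633, -1.00325156]), 'ft_force': array([ 0.1025894 , -0.07795202,  0.4379019 ]), 'moment': array([-0.02208307,  0.07615225,  0.00580699]), 'width': 88.10955325846965}
scene 43.989834274709025 269.71392468515126 189.8780928009861 0.9960988362630209
[[ 7.040000e-01  7.100000e-01 -7.000000e-03 -4.141650e+02]
 [ 5.850000e-01 -5.860000e-01 -5.600000e-01 -2.149010e+02]
 [-4.020000e-01  3.900000e-01 -8.280000e-01  1.472283e+03]
 [ 0.000000e+00  0.000000e+00  0.000000e+00  1.000000e+00]]
top 51.48722907167131 261.94415734885183 201.7526131745368 0.9958038330078125
[[ 1.000000e-02 -1.000000e+00 -2.400000e-02  5.918500e+01]
 [-9.960000e-01 -8.000000e-03 -8.600000e-02  5.577010e+02]
 [ 8.600000e-02  2.500000e-02 -9.960000e-01  1.266495e+03]
 [ 0.000000e+00  0.000000e+00  0.000000e+00  1.000000e+00]]
wrist 68.70947323260799 258.34152870347975 190.74901865743425 0.9879099527994791
[[ 1.00000e+00  0.00000e+00  1.00000e-03  9.43000e-01]
 [-0.00000e+00 -2.52000e-01  9.68000e-01 -1.61564e+02]
 [ 0.00000e+00 -9.68000e-01 -2.52000e-01  6.76330e+01]
 [ 0.00000e+00  0.00000e+00  0.00000e+00  1.00000e+00]]
```

View pics/scene0.png

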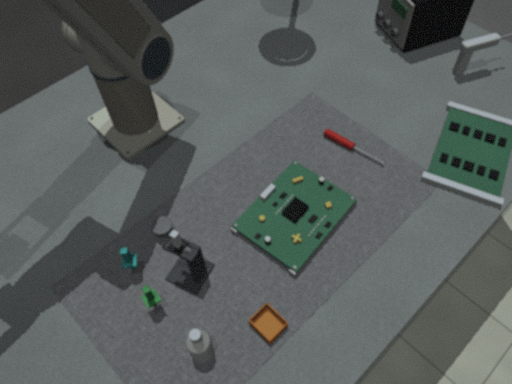

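View pics/top0.png

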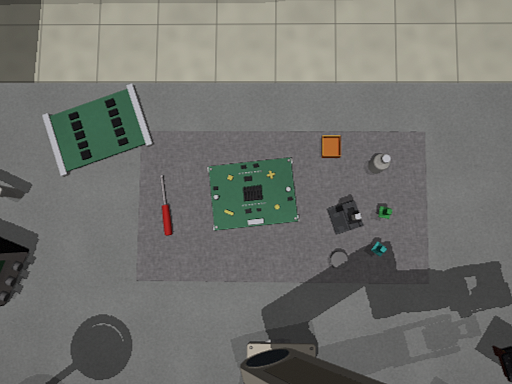

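View pics/wrist0.png

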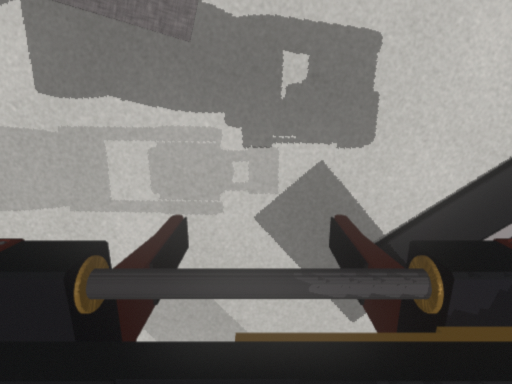

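The scene view shows the stand with the probe at about (185,260), decoys at (128,257) and (150,297), and the board at about (295,215). In the top view the stand is at (346,215) and the board at (253,193). I'll zoom in and compute positions.

```bash
python3 - <<'E'
from h import *
s=ctrl.get_image('scene');t=ctrl.get_image('top')
a=cv2.resize(s['img'][200:310,100:240],None,fx=5,fy=5,interpolation=cv2.INTER_CUBIC);save('sc_stand',a)
a=cv2.resize(t['img'][180:270,310:410],None,fx=6,fy=6,interpolation=cv2.INTER_CUBIC);save('top_stand',a)
a=cv2.resize(t['img'][150:240,200:305],None,fx=6,fy=6,interpolation=cv2.INTER_CUBIC);save('top_board',a)
P=cloud(t)
for n,(u,v) in dict(probe=(356,216),stand=(346,215),board=(253,193),green=(384,211),bottle=(380,162),reel=(339,259)).items(): print(n,P[v,u].round(1))
E
```

```text
probe [ 504.5 -202.8  196. ]
stand [ 510.2 -185.7  139. ]
board [582.   91.8  57. ]
green [ 526.  -309.9   91.3]
bottle [ 675.9 -298.5   97.4]
reel [ 376.8 -180.7   41.8]
```

View pics/sc_stand.png

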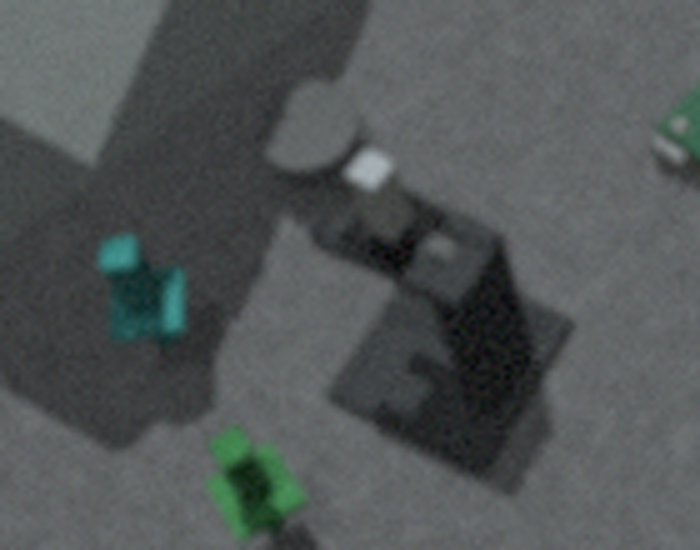

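View pics/top_stand.png

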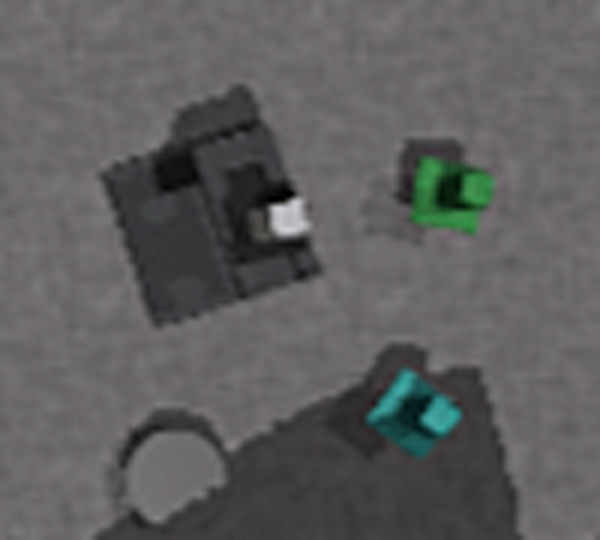

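View pics/top_board.png

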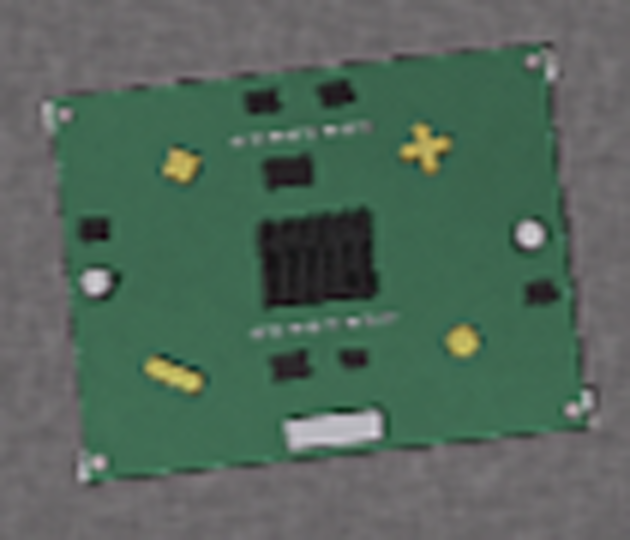

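```bash
python3 - <<'E'
from h import *
t=ctrl.get_image('top');s=ctrl.get_image('scene');P=cloud(t)
o=ctrl.get_obs();print(R.from_rotvec(o['orientation']).as_matrix().round(3))
# height map from both
for n,im in(('t',t),('s',s)):
    Q=cloud(im);m=(abs(Q[...,0]-510)<90)&(abs(Q[...,1]+190)<90)
    for lo,hi in((5,20),(130,136),(136,142),(142,150),(150,190),(190,205)):
        k=m&(Q[...,2]>lo)&(Q[...,2]<hi)
        if k.sum()>3:
            q=Q[k];r=cv2.minAreaRect(q[:,:2].astype(np.float32));print(n,lo,hi,k.sum(),np.round(r[0],1),np.round(r[1],1),round(r[2],1))
hsv=cv2.cvtColor(t['img'],cv2.COLOR_RGB2HSV)
# terminals
m=cv2.inRange(hsv,(18,90,90),(35,255,255));m[:150]=0;m[240:]=0;m[:,:205]=0;m[:,305:]=0
n,l,st,c=cv2.connectedComponentsWithStats(m)
for i in range(1,n):
    if st[i,4]>5: print(st[i,4],c[i].round(1),plane(t,*c[i],42).round(1))
m=cv2.inRange(hsv,(60,80,40),(85,255,160));m[:150]=0;m[240:]=0;m[:,:200]=0;m[:,305:]=0
v,u=np.nonzero(m);r=cv2.minAreaRect(plane(t,u,v,30)[:,:2].astype(np.float32));print(r)
E
```

```text
[[ 0.271 -0.     0.962]
 [-0.962  0.     0.271]
 [-0.    -1.     0.   ]]
t 5 20 504 [ 510.2 -190.2] [174.5 178.7] 90.0
t 130 136 28 [ 512.1 -202.4] [72.5 39.5] 19.2
t 136 142 147 [ 512.5 -203.2] [75.9 40.6] 19.5
t 142 150 96 [ 509.7 -203.4] [73.5 39.7] 18.8
t 150 190 18 [ 503.5 -198.8] [14.9  1.7] 13.3
t 190 205 32 [ 505.7 -206. ] [14.4 16.1] 4.8
s 5 20 1167 [ 510.6 -189.8] [179.7 178.5] 89.7
s 130 136 48 [ 512.6 -206.5] [78.8 40.5] 19.7
s 136 142 210 [ 511.6 -205.8] [80.7 42. ] 18.2
s 142 150 183 [ 512.8 -206.6] [79.1 39.5] 20.2
s 150 190 91 [ 509.5 -213.1] [24.1 12.8] 53.3
s 190 205 59 [ 506.1 -208.9] [18.7 15. ] 6.0
36 [270.4 174.3] [644.4  37.2  42. ]
23 [229.7 177.3] [633.8 168.2  42. ]
21 [276.8 206.1] [542.   15.9  42. ]
31 [228.7 212. ] [522.1 169.7  42. ]
((584.103271484375, 95.03671264648438), (208.70761108398438, 268.8213806152344), 6.610302448272705)
```

>>> jog_arm:
  steps:
    - {"turn":[0,0,0.018],"dp":[0.75,1,0.5],"claw":1}
    - {"turn":[0,0,0.018],"dp":[0.75,1,0.5],"claw":1}
    - {"turn":[0,0,0.018],"dp":[0.75,1,0.5],"claw":1}

```text
t: 0.6
ee_pos: [230.8, -519.4, 263.3]
orientation: [-1.347, 0.962, -0.961]
ft_force: [0.1, 0.1, 0.1]
width: 88.0
```

>>> jog_arm:
  steps:
    - {"turn":[0,0,0],"dp":[0.75,1,0.5],"claw":1}
    - {"turn":[0,0,0],"dp":[0.75,1,0.5],"claw":1}
    - {"turn":[0,0,0],"dp":[0.75,1,0.5],"claw":1}

```text
t: 0.85
ee_pos: [292.2, -437.3, 304.8]
orientation: [-1.347, 0.96, -0.962]
ft_force: [-0.3, -0.7, 0.2]
width: 87.7
```

>>> jog_arm:
  steps:
    - {"turn":[0,0,0],"dp":[0.75,1,0],"claw":1}
    - {"turn":[0,0,0],"dp":[0.75,1,0],"claw":1}
    - {"turn":[0,0,0],"dp":[0.75,1,0],"claw":1}

```text
t: 1.1
ee_pos: [353.8, -354.3, 305.2]
orientation: [-1.346, 0.959, -0.961]
ft_force: [-0.4, 0.3, -0.5]
width: 88.2
```

>>> jog_arm:
  steps:
    - {"turn":[0,0,0],"dp":[0.75,1,0],"claw":1}
    - {"turn":[0,0,0],"dp":[0.75,1,0],"claw":1}
    - {"turn":[0,0,0],"dp":[0.75,1,0],"claw":1}

```text
t: 1.35
ee_pos: [415.4, -271.3, 305.5]
orientation: [-1.346, 0.957, -0.96]
ft_force: [0.5, -0.5, 0.6]
width: 87.7
```

>>> jog_arm:
  steps:
    - {"turn":[0,0,0],"dp":[0.3,0.5,0],"claw":1}
    - {"turn":[0,0,0],"dp":[0.3,0.5,0],"claw":1}
    - {"turn":[0,0,0],"dp":[0.3,0.5,0],"claw":1}

```text
t: 1.6
ee_pos: [440.3, -229.5, 305.6]
orientation: [-1.347, 0.954, -0.958]
ft_force: [0.1, 0.3, -0.5]
width: 87.9
```

```bash
python3 - <<'E'
from h import *
o=ctrl.get_obs();im=ctrl.get_image('wrist');save('w1',im['img']);print(o['ee_pos'],o['qpos'],R.from_rotvec(o['orientation']).as_matrix().round(3))
np.savez('w1.npz',pos=o['ee_pos'],ori=o['orientation'],**im)
E
```

```text
[ 440.31876796 -229.48770613  305.5549434 ] [-0.50642262  0.13545475  1.82322322  0.00347077  1.1804656   0.72448732] [[ 0.332  0.004  0.943]
 [-0.943  0.002  0.332]
 [-0.    -1.     0.004]]
```

View pics/w1.png

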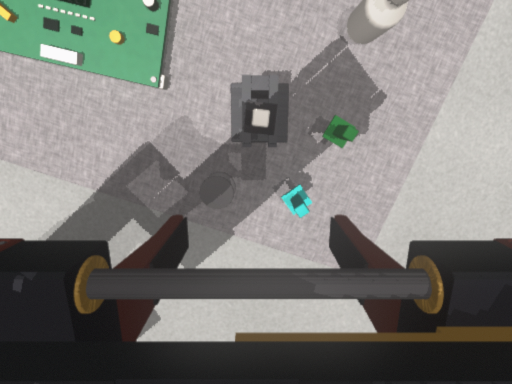

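The wrist view shows the probe's white top at (261,118) on its black collar, with the column above it at about (260,85). The axes look aligned with the tool.

```bash
python3 - <<'E'
from h import *
d=np.load('w1.npz');im={k:d[k] for k in d.files};o=dict(ee_pos=d['pos'],orientation=d['ori'])
for k in('fovy','cx','cy'): im[k]=float(im[k])
Q=cloud(im,o)
save('w1c',cv2.resize(im['img'][55:195,205:315],None,fx=5,fy=4*1.0+1,interpolation=cv2.INTER_CUBIC)[:600])
m=np.zeros(Q.shape[:2],bool);m[60:190,215:310]=1
for lo,hi in((5,14),(135,142),(143,149),(150,185),(192,202)):
    k=m&(Q[...,2]>lo)&(Q[...,2]<hi)
    if k.sum()>3:
        q=Q[k];r=cv2.minAreaRect(q[:,:2].astype(np.float32));print(lo,hi,k.sum(),np.round(r[0],1),np.round(r[1],1),round(r[2],1),'z',np.median(q[:,2]).round(1))
g=cv2.cvtColor(im['img'],cv2.COLOR_RGB2GRAY)
w=m&(g>140);v,u=np.nonzero(w);p=plane(im,u,v,197.,o);r=cv2.minAreaRect(p[:,:2].astype(np.float32));print('white',w.sum(),p.mean(0).round(1),r)
hsv=cv2.cvtColor(im['img'],cv2.COLOR_RGB2HSV)
for r in range(66,150,4): print(r,Q[r,225:300:4,2].round(0).astype(int))
print(plane(im,115,37,42,o))
E
```

```text
5 14 1525 [ 474.1 -211.2] [182.7 103. ] 7.2 z 9.3
135 142 1115 [ 512.3 -206.7] [77.7 39.8] 18.6 z 139.1
143 149 690 [ 499.3 -210.8] [50.1 38.8] 18.9 z 144.4
192 202 294 [ 505.9 -209.6] [16.  15.9] 13.1 z 196.3
white 2829 [ 520.8 -189.9  197. ] ((497.3921813964844, -215.08706665039062), (118.0420913696289, 91.7406234741211), 19.40834617614746)
66 [ 1  1  0 -1  0  0  2  1 -1  1  0  0  1  1 -1  0  1  2  1]
70 [ 0 -1 -1  1  0 -1  1  0  1  1 -2 -1  0  0  2  1  1  1  1]
74 [  0   1   2   2   1 140   0   1   1   0   3   3   1   1   1   1   0   0
  -1]
78 [  0   0   1   1   2 139 138 138 138 139 137 139 139 140   2   1   1   1
   0]
82 [  0   0   1   3   2 139 139 136 137 138 139 139 139 140   1  -1   1   1
   1]
86 [  1   1   9   9   9 138 139 138 137 138 137 141 139 138   9   9   1   1
   0]
90 [  1   0  11  11   8 140 140 136 136 135 137 140 137 139  12  11   1   0
   0]
94 [  0   0  10  11   9 139 139  83  82  83  84 139 140 139  11  10   1  -1
  -1]
98 [  1   1   9  10  11 140 140  10  13  11  14 139 139 138  10   8   0   1
   0]
102 [  2   0   8   9  10 140 143 143 145 145   9 140 139 
[... 668 characters left out ...]
  9   9   1   2
   1]
138 [                   1                    1                    9
                    8                   10                  140
                  139                    9                    9
 -9223372036854775808                   10                  141
                  140                   10                   10
                   10                    0                    0
                    1]
142 [  2   0   0   0   1 140 139   1   1   0   1 139 139   0   2   0   1   1
  -1]
146 [  1   2   0   0   0 143 142   0   2   2   2 144 144   0  -1   1   1  -1
   1]
[541.15517767  13.34657695  42.        ]<stdin>:14: RuntimeWarning: invalid value encountered in cast
```

View pics/w1c.png

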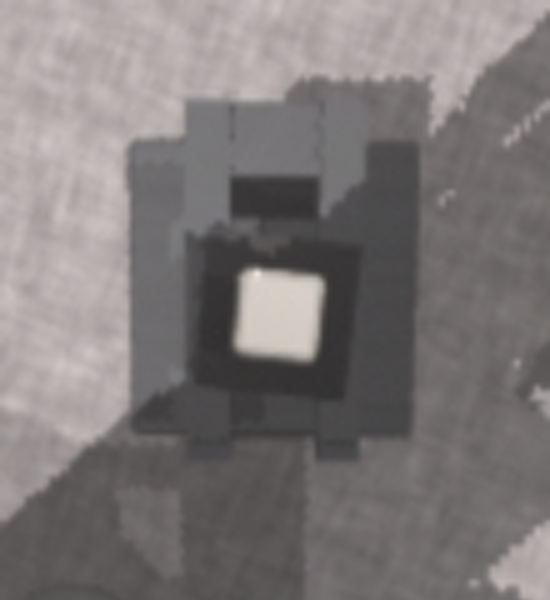

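```bash
python3 - <<'E'
from h import *
d=np.load('w1.npz');im={k:d[k] for k in d.files};o=dict(ee_pos=d['pos'],orientation=d['ori'])
for k in('fovy','cx','cy'): im[k]=float(im[k])
g=cv2.cvtColor(im['img'],cv2.COLOR_RGB2GRAY);print(g[118,245:275])
for th in (130,160):
    w=np.zeros_like(g);w[105:132,248:275]=g[105:132,248:275]>th
    v,u=np.nonzero(w);p=plane(im,u,v,197.,o);r=cv2.minAreaRect(p[:,:2].astype(np.float32));print('white',(w>0).sum(),p.mean(0).round(1),r)
# collar: depth 142.5-148 excluding lips rows>=144
Q=cloud(im,o);k=np.zeros_like(g,bool);k[100:134,235:285]=1;k&=(Q[...,2]>142.6)&(Q[...,2]<149)
k=cv2.morphologyEx(k.astype(np.uint8),cv2.MORPH_OPEN,np.ones((3,3)));v,u=np.nonzero(k);p=plane(im,u,v,145.,o);r=cv2.minAreaRect(p[:,:2].astype(np.float32));print('collar',r)
# stand yaw via base: depth 6-14
k=np.zeros_like(g);k[60:170,215:310]=1;k=k&((Q[...,2]>6)&(Q[...,2]<15)).astype(np.uint8);k=cv2.morphologyEx(k,cv2.MORPH_OPEN,np.ones((3,3)))
n,l,s,c=cv2.connectedComponentsWithStats(k);v,u=np.nonzero((l>0)&np.isin(l,[i for i in range(1,n) if s[i,4]>100]));p=plane(im,u,v,10.,o);print('base',cv2.minAreaRect(p[:,:2].astype(np.float32)))
# prong+column outline at z~140
k=np.zeros_like(g);k[60:170,235:285]=1;k=k&((Q[...,2]>132)).astype(np.uint8);v,u=np.nonzero(k);p=plane(im,u,v,140.,o)[:,:2]
a=np.radians(18.8);D=np.array([np.cos(a),np.sin(a)]);N=np.array([-D[1],D[0]]);print('along',np.percentile(p@D,[0,.5,50,99.5,100]),'lat',np.percentile(p@N,[0,.5,50,99.5,100]))
k=np.zeros_like(g);k[138:152,235:285]=1;k=k&((Q[...,2]>132)).astype(np.uint8);v,u=np.nonzero(k);p=plane(im,u,v,140.,o)[:,:2];x=p@N;print('prongs lat',np.histogram(x,20))
E
```

```text
[ 55  52  52  51  50  52  68 120 181 202 204 204 204 204 205 206 205 206
 206 206 206 206 199 168  90  57  53  54  54  53]
white 275 [ 505.8 -209.5  197. ] ((505.7416076660156, -209.52520751953125), (15.228910446166992, 15.05972671508789), 13.202411651611328)
white 250 [ 505.9 -209.4  197. ] ((505.81011962890625, -209.42994689941406), (14.520218849182129, 14.55166244506836), 14.189895629882812)
collar ((505.8978576660156, -209.5781707763672), (33.807525634765625, 33.899288177490234), 13.18875503540039)
base ((513.184326171875, -206.37095642089844), (87.6651382446289, 89.63536071777344), 19.406288146972656)
along [379.30887751 379.647992   419.70508316 456.30524793 457.01740812] lat [-380.60107784 -380.36729544 -360.28394828 -340.91957516 -340.87308327]
prongs lat (array([18, 18, 14, 13, 18,  0,  0,  0,  0,  0,  0,  0,  0,  0,  0, 18,  9,
       18, 18, 18]), array([-380.17390543, -378.20886432, -376.24382322, -374.27878211,
       -372.313741  , -370.34869989, -368.38365878, -366.41861768,
       -364.45357657, -362.48853546, -360.52349435, -358.55845324,
       -356.59341213, -354.62837103, -352.66332992, -350.69828881,
       -348.7332477 , -346.76820659, -344.80316549, -342.83812438,
       -340.87308327]))
```

>>> jog_arm:
  steps:
    - {"turn":[0,0,-0.034],"dp":[0.82,0.25,0],"claw":1}
    - {"turn":[0,0,-0.034],"dp":[0.82,0.25,0],"claw":1}
    - {"turn":[0,0,-0.034],"dp":[0.82,0.25,-0.4],"claw":1}
    - {"turn":[0,0,-0.034],"dp":[0.82,0.25,-0.8],"claw":1}
    - {"turn":[0,0,-0.034],"dp":[0.82,0.25,-0.9],"claw":1}
    - {"turn":[0,0,-0.034],"dp":[0.82,0.25,-0.9],"claw":1}
    - {"turn":[0,0,-0.034],"dp":[0.82,0.25,-0.9],"claw":1}

```text
t: 2.23
ee_pos: [504.9, -211.9, 234.1]
orientation: [-1.306, 1.037, -1.04]
ft_force: [0.5, -1.0, -0.5]
width: 88.0
```

```bash
python3 - <<'E'
from h import *
o=ctrl.get_obs();M=R.from_rotvec(o['orientation']).as_matrix();print(o['ee_pos'],M.round(4),np.degrees(np.arctan2(M[1,2],M[0,2])))
im=ctrl.get_image('wrist');save('w2',im['img'])
E
```

```text
[ 504.91856073 -211.94034197  234.05969735] [[ 2.272e-01  3.100e-03  9.739e-01]
 [-9.739e-01  7.000e-04  2.272e-01]
 [ 0.000e+00 -1.000e+00  3.200e-03]] 13.130156143478803
```

View pics/w2.png

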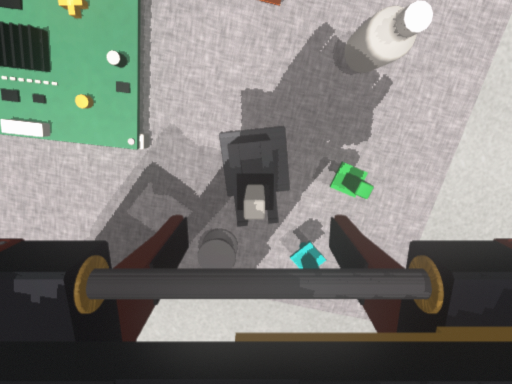

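The probe's white grip sits at about (255,203), centred between the fingers. Descending.

>>> jog_arm:
  steps:
    - {"turn":[0,0,0],"dp":[0.011,0.03,-0.3],"claw":1}
    - {"turn":[0,0,0],"dp":[0.011,0.03,-0.7],"claw":1}
    - {"turn":[0,0,0],"dp":[0.011,0.03,-1],"claw":1}
    - {"turn":[0,0,0],"dp":[0.011,0.03,-1],"claw":1}
    - {"turn":[0,0,0],"dp":[0.011,0.03,-1],"claw":1}

```text
t: 2.7
ee_pos: [506.7, -210.1, 155.9]
orientation: [-1.306, 1.035, -1.042]
ft_force: [0.2, -0.2, 0.1]
width: 87.6
```

```bash
python3 - <<'E'
from h import *
o=ctrl.get_obs();M=R.from_rotvec(o['orientation']).as_matrix();print(o['ee_pos'],o['ft_force'],M.round(4))
im=ctrl.get_image('wrist');save('w3',im['img']);
g=cv2.cvtColor(im['img'],cv2.COLOR_RGB2GRAY);o=ctrl.get_obs()
Q=cloud(im,o);k=(abs(Q[...,2]-196)<5)&(abs(Q[...,0]-506)<15)&(abs(Q[...,1]+209)<15);print(k.sum(),cv2.minAreaRect(Q[k][:,:2].astype(np.float32)))
E
```

```text
[ 506.70044858 -210.12060305  155.93938381] [ 0.17068143 -0.17220371  0.05408256] [[ 2.269e-01  5.200e-03  9.739e-01]
 [-9.739e-01 -2.000e-04  2.269e-01]
 [ 1.300e-03 -1.000e+00  5.000e-03]]
780 ((509.9698486328125, -209.0052490234375), (10.804265975952148, 16.06747817993164), 12.259808540344238)
```

View pics/w3.png

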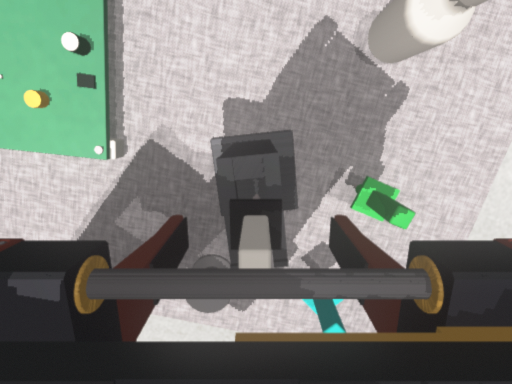

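>>> jog_arm:
  steps:
    - {"turn":[0,0,0],"dp":[0,0,0],"claw":0.3}
    - {"turn":[0,0,0],"dp":[0,0,0],"claw":0.15}
    - {"turn":[0,0,0],"dp":[0,0,0],"claw":0.05}
    - {"turn":[0,0,0],"dp":[0,0,0],"claw":0}
    - {"turn":[0,0,0],"dp":[0,0,0],"claw":0}
    - {"turn":[0,0,0],"dp":[0,0,0],"claw":0}
    - {"turn":[0,0,0],"dp":[0,0,0],"claw":0}
    - {"turn":[0,0,0],"dp":[0,0,0],"claw":0}

```text
t: 3.42
ee_pos: [507.5, -210.4, 156.9]
orientation: [-1.305, 1.033, -1.043]
ft_force: [0.4, 0.3, -0.3]
width: 37.7
```

>>> jog_arm:
  steps:
    - {"turn":[0,0,0],"dp":[-0.01,0,0],"claw":0}
    - {"turn":[0,0,0],"dp":[-0.01,0,0],"claw":0}
    - {"turn":[0,0,0],"dp":[-0.01,0,0],"claw":0}
    - {"turn":[0,0,0],"dp":[-0.01,0,0],"claw":0}
    - {"turn":[0,0,0],"dp":[-0.01,0,0],"claw":0}
    - {"turn":[0,0,0],"dp":[-0.01,0,0],"claw":0}

```text
t: 3.92
ee_pos: [506.5, -210.2, 156.7]
orientation: [-1.305, 1.034, -1.043]
ft_force: [0.0, 0.6, -1.1]
width: 15.7
```

```bash
python3 - <<'E'
from h import *
o=ctrl.get_obs();M=R.from_rotvec(o['orientation']).as_matrix();print(o['ee_pos'],o['ft_force'],o['moment'],o['width'],M.round(4))
E
```

```text
[ 506.53689749 -210.2365991   156.74670697] [ 0.01479054  0.59837558 -1.09680287] [ 0.19172558  0.10744183 -0.00531551] 15.731435620967456 [[ 2.270e-01  6.700e-03  9.739e-01]
 [-9.739e-01 -7.000e-04  2.270e-01]
 [ 2.200e-03 -1.000e+00  6.400e-03]]
```

Gripped (width 15.7). Now lifting straight up.

>>> jog_arm:
  steps:
    - {"turn":[0,0,0],"dp":[0,0,0.15],"claw":0}
    - {"turn":[0,0,0],"dp":[0,0,0.4],"claw":0}
    - {"turn":[0,0,0],"dp":[0,0,0.7],"claw":0}
    - {"turn":[0,0,0],"dp":[0,0,1],"claw":0}
    - {"turn":[0,0,0],"dp":[0,0,1],"claw":0}

```text
t: 4.33
ee_pos: [508.9, -211.4, 241.0]
orientation: [-1.303, 1.027, -1.049]
ft_force: [0.9, -0.7, -1.9]
width: 16.0
```

>>> jog_arm:
  steps:
    - {"turn":[0,0,0],"dp":[0,0,0.4],"claw":0}
    - {"turn":[0,0,0],"dp":[0,0,0.5],"claw":0}
    - {"turn":[0,0,0],"dp":[0,0,0.5],"claw":0}
    - {"turn":[0,0,0],"dp":[0,0,0.5],"claw":0}

```text
t: 4.67
ee_pos: [508.7, -211.3, 280.0]
orientation: [-1.303, 1.027, -1.049]
ft_force: [-1.0, 0.5, -1.9]
width: 15.7
```

```bash
python3 - <<'E'
from h import *
o=ctrl.get_obs();M=R.from_rotvec(o['orientation']).as_matrix();print(o['ee_pos'],o['ft_force'],o['moment'],o['width'],M.round(4))
s=ctrl.get_image('scene');w=ctrl.get_image('wrist');save('w4',w['img'])
t=o['ee_pos'];uv=proj(s,np.array([t+[0,0,-17],t+[0,0,-52],t+[0,0,-74],t+[0,0,-109]]));print(uv)
u,v=uv.mean(0).astype(int);print(u,v)
save('s4',cv2.resize(s['img'][v-50:v+50,u-50:u+50],None,fx=6,fy=6,interpolation=cv2.INTER_CUBIC))
np.savez('s4.npz',pos=o['ee_pos'],ori=o['orientation'],**s)
o=ctrl.get_obs();print(o['ee_pos'],o['ft_force'])
E
```

```text
[ 508.68748712 -211.25824809  280.01170743] [-1.00109303  0.52183498 -1.87804395] [-0.00510568  0.03616871 -0.0025319 ] 15.693395330135626 [[ 0.227   0.0132  0.9738]
 [-0.9739 -0.0038  0.227 ]
 [ 0.0067 -0.9999  0.012 ]]
[[167.47706889 218.97554404]
 [170.5736751  227.48754956]
 [172.42955134 232.58901477]
 [175.24852494 240.33785891]]
171 229
[ 507.94163225 -210.94470723  278.94342095] [ 0.53616286 -0.25793723 -0.60724356]
```

View pics/s4.png

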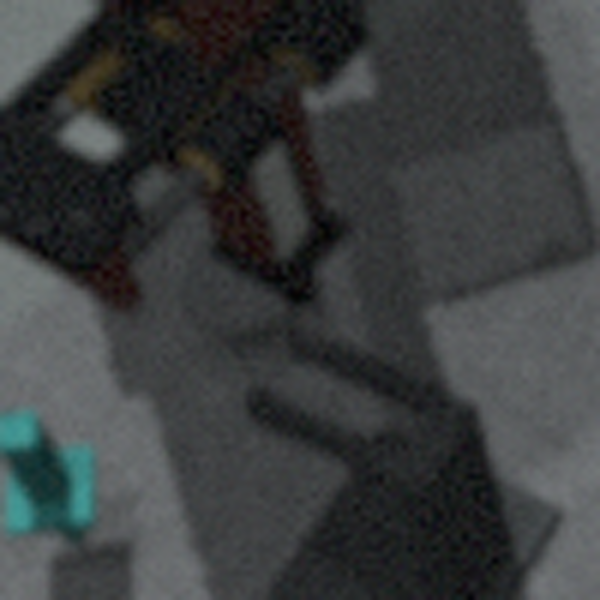

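View pics/w4.png

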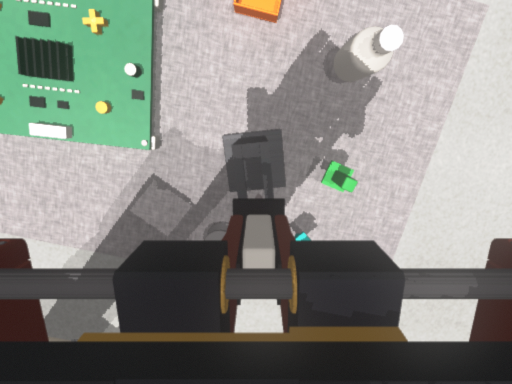

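>>> jog_arm:
  steps:
    - {"turn":[0.001,0.002,0],"dp":[0.14,0.5,0],"claw":0}
    - {"turn":[0.001,0.002,0],"dp":[0.14,0.94,0],"claw":0}
    - {"turn":[0.001,0.002,0],"dp":[0.14,0.94,0],"claw":0}

```text
t: 5.02
ee_pos: [518.0, -131.3, 276.7]
orientation: [-1.307, 1.038, -1.035]
ft_force: [0.6, 1.1, -1.6]
width: 16.5
```

>>> jog_arm:
  steps:
    - {"turn":[0,0,0],"dp":[0.14,0.5,-0.2],"claw":0}
    - {"turn":[0,0,0],"dp":[0.14,0.94,-0.4],"claw":0}
    - {"turn":[0,0,0],"dp":[0.14,0.94,-0.4],"claw":0}

```text
t: 5.27
ee_pos: [526.8, -51.7, 240.3]
orientation: [-1.31, 1.043, -1.028]
ft_force: [-1.2, 0.2, -1.7]
width: 15.7
```

```bash
python3 - <<'E'
from h import *
o=ctrl.get_obs();M=R.from_rotvec(o['orientation']).as_matrix();print(o['ee_pos'],o['ft_force'],M.round(4))
im=ctrl.get_image('wrist');save('w5',im['img']);np.savez('w5.npz',pos=o['ee_pos'],ori=o['orientation'],**im)
o=ctrl.get_obs();print(o['ee_pos'],o['ft_force'])
E
```

```text
[526.75555568 -51.69860017 240.32162587] [-1.1999728   0.17193752 -1.70931763] [[ 0.2315 -0.0065  0.9728]
 [-0.9728  0.0061  0.2316]
 [-0.0075 -1.     -0.0049]]
[527.06450174 -53.0534951  241.10857834] [-0.85841296  0.69857121 -1.48672022]
```

View pics/w5.png

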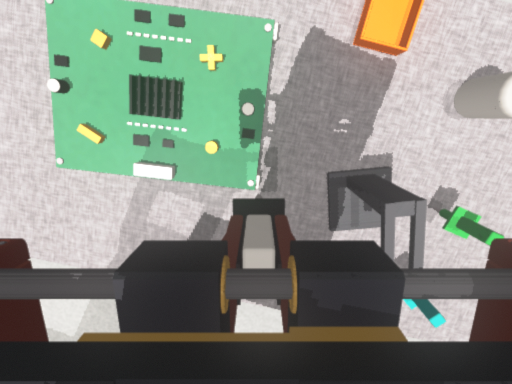

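The wrist view shows all four terminals: square (100,39), cross (211,57), round (211,147), bar (90,133).

```bash
cat > term.py <<'E'
from h import *
import sys
d=np.load(sys.argv[1]);im={k:d[k] for k in d.files};o=dict(ee_pos=d['pos'],orientation=d['ori'])
for k in('fovy','cx','cy'): im[k]=float(im[k])
hsv=cv2.cvtColor(im['img'],cv2.COLOR_RGB2HSV)
m=cv2.inRange(hsv,(18,130,130),(35,255,255));m=cv2.morphologyEx(m,cv2.MORPH_CLOSE,np.ones((3,3)))
n,l,st,c=cv2.connectedComponentsWithStats(m);Q=cloud(im,o)
for i in range(1,n):
    if st[i,4]>15:
        p=plane(im,c[i][0],c[i][1],42.,o)
        k=(l==i)&(abs(Q[...,2]-42)<4)
        r=cv2.minAreaRect(Q[k][:,:2].astype(np.float32)) if k.sum()>5 else None
        print(st[i,4],c[i].round(1),p.round(1),'depth', np.nanmedian(Q[l==i][:,2]).round(1),r)
E
python3 term.py w5.npz; python3 term.py w1.npz
```

```text
1605 [384.9  20.8] [ 728.8 -151.3   42. ] depth 2.5 None
52 [414.8  23.3] [ 734.2 -185.3   42. ] depth 29.6 None
31 [103.6  38.8] [636.3 159.5  42. ] depth 41.0 ((636.4669189453125, 160.49957275390625), (15.629427909851074, 7.407210826873779), 12.199318885803223)
21 [214.9  63.9] [639.7  28.4  42. ] depth 39.8 ((641.760986328125, 27.96428680419922), (5.429048538208008, 12.370226860046387), 60.97755813598633)
43 [ 92.8 132.2] [526.1 162.9  42. ] depth 40.3 ((526.6802978515625, 165.29562377929688), (28.78148651123047, 7.1687397956848145), 52.490821838378906)
146 [294.4 290.1] [ 366.9 -143.6   42. ] depth 340.2 None
119 [222.2 290.1] [341.9 -41.   42. ] depth 340.5 None
96 [ 4.5 12.7] [520.9 159.9  42. ] depth 41.1 ((520.560791015625, 161.2296905517578), (17.993181228637695, 9.990335464477539), 70.10022735595703)
108 [115.2  36.3] [542.1  13.3  42. ] depth 41.2 ((542.057861328125, 13.752086639404297), (13.439120292663574, 14.76899242401123), 17.91689682006836)
27 [ 76.1 288.3] [134.6  -6.9  42. ] depth 405.9 None
40 [439.9 287.9] [ 342.5 -595.1   42. ] depth 406.0 None
```

>>> jog_arm:
  steps:
    - {"turn":[0,0,0],"dp":[0.19,0.45,-0.25],"claw":0}
    - {"turn":[0,0,0],"dp":[0.19,0.84,-0.5],"claw":0}
    - {"turn":[0,0,0],"dp":[0.19,0.84,-0.5],"claw":0}
    - {"turn":[0,0,0],"dp":[0.19,0.84,-0.5],"claw":0}
    - {"turn":[0,0,0],"dp":[0.19,0.84,-0.5],"claw":0}
    - {"turn":[0,0,0],"dp":[0.19,0.84,-0.5],"claw":0}

```text
t: 5.82
ee_pos: [542.8, 12.8, 201.7]
orientation: [-1.31, 1.041, -1.03]
ft_force: [-0.6, -0.2, -1.6]
width: 15.8
```

```bash
cat > snap.py <<'E'
from h import *
import sys
n=sys.argv[1]
o=ctrl.get_obs();M=R.from_rotvec(o['orientation']).as_matrix();print(o['t'],o['ee_pos'].round(2),o['ft_force'].round(2),o['qvel'].round(3),'y',M[:,1].round(4),'zyaw',np.degrees(np.arctan2(M[1,2],M[0,2])).round(2))
im=ctrl.get_image('wrist');save(n,im['img']);np.savez(n+'.npz',pos=o['ee_pos'],ori=o['orientation'],**im)
save(n+'z',cv2.resize(im['img'][90:240,180:340],None,fx=5,fy=4,interpolation=cv2.INTER_CUBIC))
E
python3 snap.py w6; python3 term.py w6.npz
```

```text
5.8167 [542.75  12.85 201.66] [-0.63 -0.24 -1.56] [-0.006 -0.009 -0.001  0.003  0.001  0.006] y [-0.0049  0.0045 -1.    ] zyaw 13.4
2059 [450.9  36.8] [ 732.4 -145.9   42. ] depth 2.7 None
128 [488.3  27.9] [ 748.9 -179.7   42. ] depth 29.4 None
29 [143.1  60.7] [636.6 159.9  42. ] depth 40.8 ((636.6892700195312, 160.9632110595703), (16.443559646606445, 7.756906509399414), 13.321582794189453)
45 [128.3 161.7] [525.6 162.7  42. ] depth 40.6 ((526.407470703125, 164.7465362548828), (28.008193969726562, 8.203862190246582), 51.18844223022461)
126 [222.2 289.1] [387.   23.8  42. ] depth 301.7 None
154 [294.4 289.4] [408.6 -67.6  42. ] depth 301.7 None
```

View pics/w6.png

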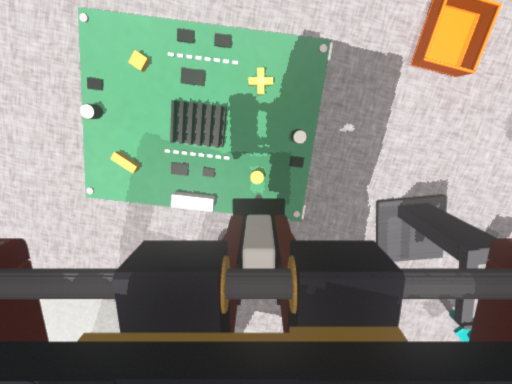

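View pics/w6z.png

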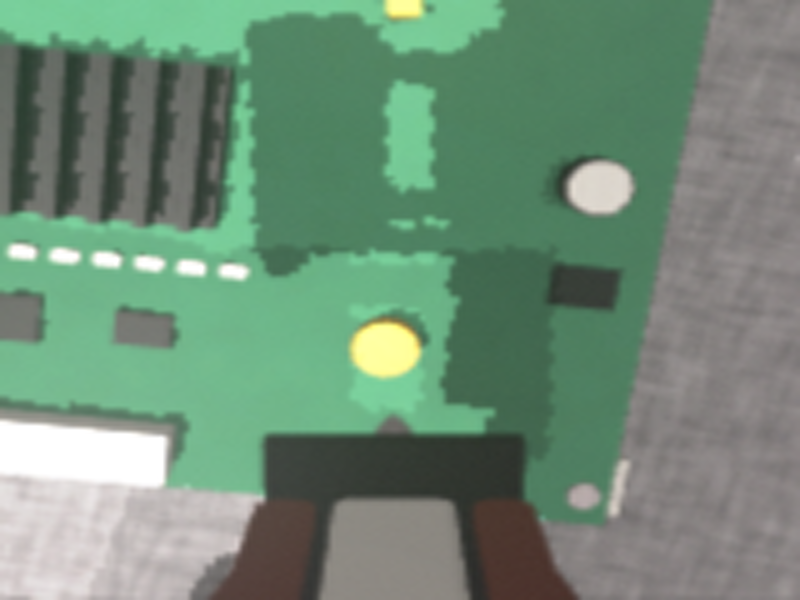

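The tip just shows above the collar at about pixel (258.6,195). I'll convert its ray to a length along the probe axis, and measure the terminals properly (looser brass mask).

```bash
sed -i 's/(18,130,130)/(18,70,120)/' term.py; python3 term.py w6.npz; python3 - <<'E'
from h import *
d=np.load('w6.npz');im={k:d[k] for k in d.files};f=192/np.tan(np.radians(float(im['fovy']))/2)
H=im['hand_eye'];print(H[:3,3])
def ax(u,v):
    r=H[:3,:3]@[(u-float(im['cx']))/f,(v-float(im['cy']))/f,1];s=-H[2,3]/r[2];return H[:3,3]+s*r
for v in(193,194,195,196,197): print(v,ax(258.6,v).round(1))
print(im['range_z'][188:202,254:264].round(0))
g=im['img'][186:202,252:266].sum(-1);print(g)
E
```

```text
2059 [450.9  36.8] [ 732.4 -145.9   42. ] depth 2.7 None
128 [488.3  27.9] [ 748.9 -179.7   42. ] depth 29.4 None
277 [138.7  60.4] [635.8 164.5  42. ] depth 41.0 ((636.3446044921875, 166.2979278564453), (15.749512672424316, 14.951711654663086), 69.80033874511719)
326 [260.2  80.7] [645.9  35.1  42. ] depth 41.2 ((646.233154296875, 34.90627670288086), (21.50181770324707, 22.056032180786133), 59.884666442871094)
309 [124.4 161.5] [524.8 167.   42. ] depth 41.1 ((523.8536987304688, 168.36758422851562), (30.144773483276367, 10.171966552734375), 69.03234100341797)
161 [256.7 176.3] [543.3  14.7  42. ] depth 41.2 ((543.019775390625, 14.3268461227417), (14.90510368347168, 14.964138984680176), 32.285987854003906)
172 [222.6 288. ] [388.6  23.7  42. ] depth 301.4 None
192 [294.1 288.2] [410.2 -66.7  42. ] depth 301.3 None
44 [ 97.8 333.7] [278.6 175.8  42. ] depth 307.9 None
20 [252.5 333. ] [329.7 -30.   42. ] depth 307.4 None
[   0.96811138 -161.56577477   67.67355349]
193 [ 1.3 90.6  0. ]
194 [ 1.3 87.   0. ]
195 [ 1.3 83.6  0. ]
196 [ 1.3 80.2  0. ]
197 [ 1.3 76.9  0. ]
[[344. 345. 344. 
[... 970 characters left out ...]
8 488 482 484 486 484 486 488 488 479 448 437 422]
 [459 483 483 478 459 477 484 485 487 491 478 437 428 422]
 [437 455 477 470 441 443 442 451 460 485 476 436 427 426]
 [430 435 446 444 426 415 388 410 436 448 450 432 430 428]
 [429 429 426 427 414 365 340 359 392 430 437 432 431 426]
 [428 427 426 418 376 326 318 324 343 405 430 433 432 425]
 [428 429 419 389 335 316 315 315 315 350 407 430 432 428]
 [415 414 402 345 308 302 310 308 297 308 369 414 414 414]
 [297 294 282 246 234 229 234 234 225 225 255 289 291 289]
 [187 188 182 173 170 168 172 167 167 163 170 181 175 178]
 [172 170 164 162 166 163 159 160 160 158 152 157 155 155]
 [171 169 164 169 168 164 163 164 162 162 162 157 155 154]]
```

>>> jog_arm:
  steps:
    - {"turn":[-0.0015,-0.002,0],"dp":[0,0.025,-0.35],"claw":0}
    - {"turn":[-0.0015,-0.002,0],"dp":[0,0.025,-0.6],"claw":0}
    - {"turn":[-0.0015,-0.002,0],"dp":[0,0.025,-0.7],"claw":0}
    - {"turn":[-0.0015,-0.002,0],"dp":[0,0.025,-0.7],"claw":0}
    - {"turn":[-0.0015,-0.002,0],"dp":[0,0.025,-0.7],"claw":0}
    - {"turn":[-0.0015,-0.002,0],"dp":[0,0.025,-0.7],"claw":0}

```text
t: 6.37
ee_pos: [543.8, 14.4, 147.1]
orientation: [-1.308, 1.033, -1.038]
ft_force: [0.3, 0.0, -1.0]
width: 15.5
```

```bash
python3 snap.py w7; python3 term.py w7.npz
```

```text
6.3667 [543.82  14.38 147.11] [ 0.34  0.03 -0.98] [ 0.007 -0.006 -0.003  0.002 -0.003  0.002] y [ 3.8e-03 -1.0e-04 -1.0e+00] zyaw 13.34
2391 [486.2  28.6] [ 727.2 -143.7   42. ] depth 2.7 None
434 [114.   51.5] [635.6 164.   42. ] depth 40.9 ((636.2443237304688, 166.32798767089844), (15.760001182556152, 15.269132614135742), 71.17708587646484)
451 [261.   75.9] [645.9  34.9  42. ] depth 41.2 ((646.2105102539062, 35.21019744873047), (22.444915771484375, 22.008228302001953), 59.961002349853516)
483 [ 99.3 172.6] [525.1 166.3  42. ] depth 40.8 ((523.61669921875, 168.18104553222656), (29.7661075592041, 10.64944839477539), 66.9352798461914)
217 [256.4 189.3] [543.9  15.1  42. ] depth 41.4 ((543.6817626953125, 14.895248413085938), (13.727533340454102, 15.150235176086426), 26.476205825805664)
190 [222.7 286.2] [431.2  25.7  42. ] depth 247.0 None
219 [293.8 287.1] [447.6 -48.9  42. ] depth 246.9 None
171 [393.4 334.2] [ 415.3 -174.1   42. ] depth 253.5 None
311 [105.1 336.4] [337.7 142.2  42. ] depth 254.1 None
71 [265.5 334.6] [381.7 -33.6  42. ] depth 253.5 None
```

View pics/w7z.png

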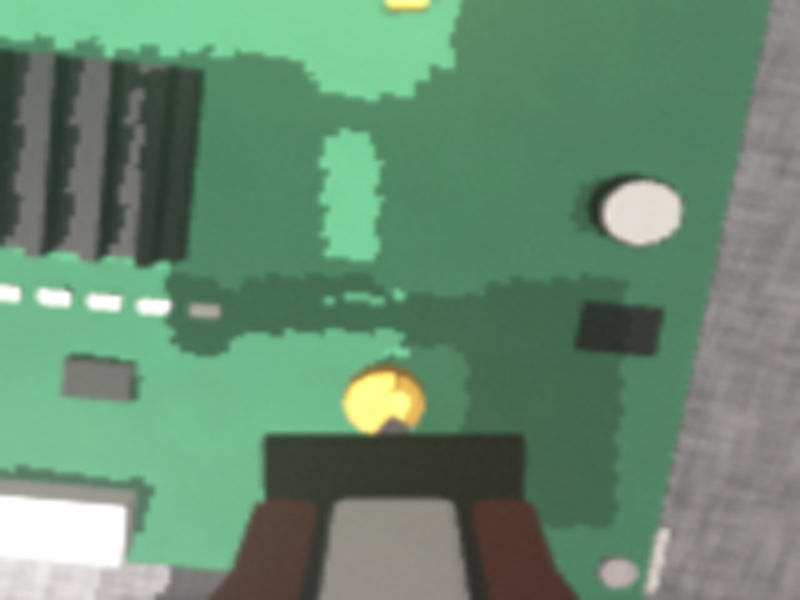

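>>> jog_arm:
  steps:
    - {"turn":[0,0,0],"dp":[-0.005,0.012,-0.08],"claw":0}
    - {"turn":[0,0,0],"dp":[-0.005,0.012,-0.14],"claw":0}
    - {"turn":[0,0,0],"dp":[-0.005,0.012,-0.14],"claw":0}
    - {"turn":[0,0,0],"dp":[-0.005,0.012,-0.14],"claw":0}

```text
t: 6.75
ee_pos: [543.2, 15.5, 135.7]
orientation: [-1.308, 1.033, -1.038]
ft_force: [0.0, -0.5, -2.0]
width: 15.9
```

>>> jog_arm:
  steps:
    - {"turn":[0,0,0],"dp":[0,0,-0.02],"claw":0}
    - {"turn":[0,0,0],"dp":[0,0,-0.02],"claw":0}
    - {"turn":[0,0,0],"dp":[0,0,-0.02],"claw":0}

```text
t: 7.0
ee_pos: [543.1, 15.6, 134.0]
orientation: [-1.309, 1.033, -1.037]
ft_force: [0.5, -0.6, -1.7]
width: 16.0
```

```bash
python3 snap.py w8; python3 -c "
from h import *
for i in range(4): ctrl.get_image('scene'); o=ctrl.get_obs();print(o['ee_pos'],o['ft_force'])"
```

```text
7.0 [543.12  15.58 134.03] [ 0.51 -0.62 -1.67] [-0.002 -0.003 -0.002  0.001  0.002 -0.001] y [ 3.1e-03 -1.0e-04 -1.0e+00] zyaw 13.36
[543.25082188  15.53664074 134.1462684 ] [ 0.27048039  0.11889582 -1.06739912]
[543.26096001  15.53241242 134.18693461] [-0.16761128  0.37459463 -1.01787325]
[543.2629722   15.54037667 134.19971475] [ 0.0607702   0.07858994 -1.36876932]
[543.24304202  15.55067107 134.177046  ] [ 0.24429541  0.04981678 -1.84526237]
```

View pics/w8z.png

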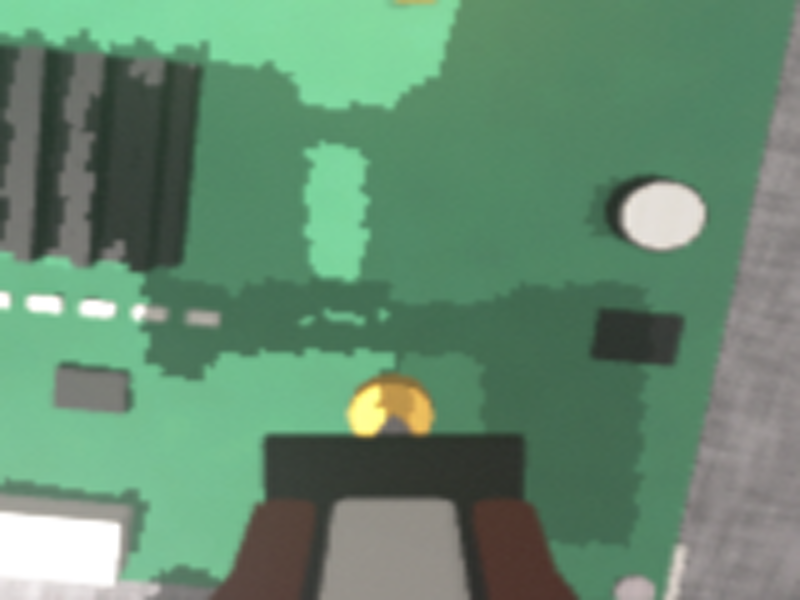

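>>> jog_arm:
  steps:
    - {"turn":[0,0,0],"dp":[0,0,-0.02],"claw":0}
    - {"turn":[0,0,0],"dp":[0,0,-0.02],"claw":0}

```text
t: 7.42
ee_pos: [543.1, 15.5, 132.4]
orientation: [-1.308, 1.033, -1.038]
ft_force: [-0.5, -1.0, -2.4]
width: 15.7
```

>>> jog_arm:
  steps:
    - {"turn":[0,0,0],"dp":[0,0,-0.02],"claw":0}
    - {"turn":[0,0,0],"dp":[0,0,-0.02],"claw":0}

```text
t: 7.58
ee_pos: [542.9, 15.5, 130.5]
orientation: [-1.309, 1.034, -1.037]
ft_force: [-0.4, -0.5, -2.7]
width: 15.7
```

```bash
cat > f.py <<'E'
from h import *
F=[];Z=[]
for i in range(5):
    o=ctrl.get_obs();F.append(o['ft_force']);Z.append(o['ee_pos'])
    if i<4: ctrl.get_image('scene')
print(o['t'],np.mean(Z,0).round(2),np.mean(F,0).round(2),np.std(F,0).round(2),o['width'],R.from_rotvec(o['orientation']).as_matrix()[:,1].round(4))
E
python3 f.py
```

```text
7.7833 [543.02  15.52 130.65] [-0.06 -0.48 -1.79] [0.46 0.15 0.51] 15.757153085435988 [ 3.3e-03 -1.0e-04 -1.0e+00]
```

>>> jog_arm:
  steps:
    - {"turn":[0,0,0],"dp":[0,0,-0.02],"claw":0}
    - {"turn":[0,0,0],"dp":[0,0,-0.02],"claw":0}

```text
t: 7.95
ee_pos: [543.2, 15.5, 129.1]
orientation: [-1.308, 1.033, -1.038]
ft_force: [0.1, -0.4, -0.6]
width: 16.2
```

```bash
python3 f.py
```

```text
8.15 [543.28  15.52 129.21] [ 0.03  0.08 -0.86] [0.16 0.46 0.35] 15.955196266871338 [ 0.0036 -0.     -1.    ]
```

>>> jog_arm:
  steps:
    - {"turn":[0,0,0],"dp":[0,0,-0.015],"claw":0}
    - {"turn":[0,0,0],"dp":[0,0,-0.015],"claw":0}

```text
t: 8.32
ee_pos: [543.3, 15.5, 128.0]
orientation: [-1.308, 1.033, -1.038]
ft_force: [0.2, -0.0, -0.4]
width: 15.9
```

```bash
python3 f.py
```

```text
8.5167 [543.33  15.52 128.08] [ 0.15 -0.06 -0.09] [0.43 0.31 0.27] 15.790617589652413 [ 3.7e-03 -1.0e-04 -1.0e+00]
```

Contact at TCP z about 129.6, and the force is now about 1.5 N. Going 1 mm more and holding.

>>> jog_arm:
  steps:
    - {"turn":[0,0,0],"dp":[0,0,-0.013],"claw":0}
    - {"turn":[0,0,0],"dp":[0,0,-0.013],"claw":0}
    - {"turn":[0,0,0],"dp":[0,0,-0.013],"claw":0}
    - {"turn":[0,0,0],"dp":[0,0,-0.013],"claw":0}
    - {"turn":[0,0,0],"dp":[0,0,-0.013],"claw":0}
    - {"turn":[0,0,0],"dp":[0,0,-0.013],"claw":0}
    - {"turn":[0,0,0],"dp":[0,0,-0.013],"claw":0}
    - {"turn":[0,0,0],"dp":[0,0,-0.013],"claw":0}

```text
t: 9.18
ee_pos: [543.3, 15.5, 127.1]
orientation: [-1.308, 1.033, -1.038]
ft_force: [0.6, -0.2, 0.3]
width: 16.0
```

```bash
python3 f.py; python3 snap.py w9
```

```text
9.3833 [543.35  15.53 127.1 ] [ 0.22 -0.37  0.61] [0.47 0.25 0.41] 16.14711737389231 [ 3.7e-03 -1.0e-04 -1.0e+00]
9.3833 [543.33  15.53 127.1 ] [-0.08 -0.33  0.79] [-0.     0.    -0.001  0.     0.001 -0.   ] y [ 3.7e-03 -1.0e-04 -1.0e+00] zyaw 13.36
```

View pics/w9z.png

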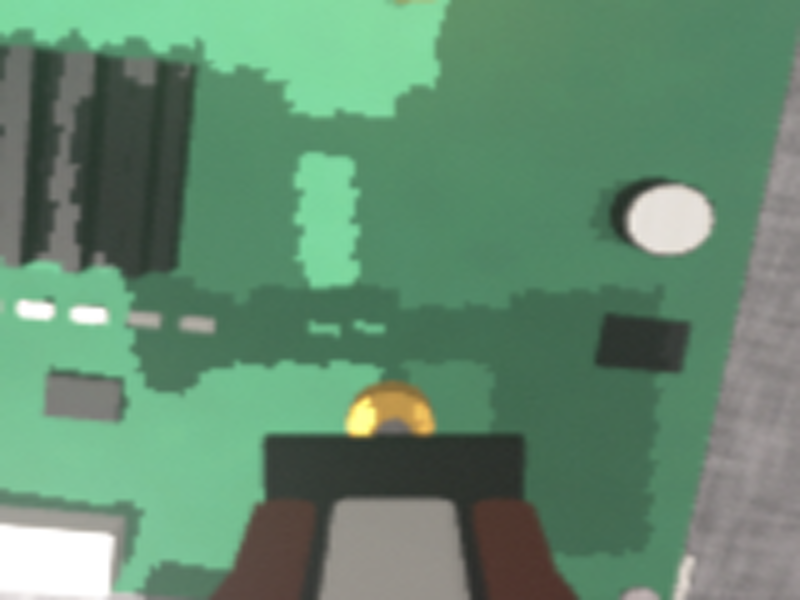

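Touch 1 held at about 2.1 N for about 0.9 s, and the tip is centred on the round terminal. Lifting and moving to the square.

>>> jog_arm:
  steps:
    - {"turn":[0,0,0],"dp":[0,0,0.15],"claw":0}
    - {"turn":[0,0,0],"dp":[0,0,0.5],"claw":0}
    - {"turn":[0,0,0],"dp":[0.3,0.4,0.6],"claw":0}
    - {"turn":[0,0,0],"dp":[0.5,0.8,0.6],"claw":0}
    - {"turn":[0,0,0],"dp":[0.6,1,0.6],"claw":0}
    - {"turn":[0,0,0],"dp":[0.6,1,0.6],"claw":0}

```text
t: 9.93
ee_pos: [593.2, 98.5, 176.3]
orientation: [-1.307, 1.03, -1.037]
ft_force: [-0.2, 0.1, -1.4]
width: 15.9
```

>>> jog_arm:
  steps:
    - {"turn":[0,0,0],"dp":[0.3,0.4,0],"claw":0}
    - {"turn":[0,0,0],"dp":[0.5,0.8,0],"claw":0}
    - {"turn":[0,0,0],"dp":[0.56,0.85,-0.2],"claw":0}
    - {"turn":[0,0,0],"dp":[0.56,0.85,-0.2],"claw":0}
    - {"turn":[0,0,0],"dp":[0.56,0.85,-0.2],"claw":0}
    - {"turn":[0,0,0],"dp":[0.56,0.85,-0.2],"claw":0}

```text
t: 10.43
ee_pos: [637.0, 165.3, 160.3]
orientation: [-1.308, 1.031, -1.037]
ft_force: [0.4, -0.3, -1.6]
width: 16.0
```

```bash
python3 snap.py w10; python3 term.py w10.npz
```

```text
10.4333 [636.99 165.29 160.32] [ 0.37 -0.25 -1.64] [-0.007 -0.013 -0.006  0.001 -0.004  0.001] y [ 4.6e-03  3.0e-04 -1.0e+00] zyaw 13.47
235 [255.7 186. ] [637.2 166.9  42. ] depth 41.4 ((636.5250854492188, 166.62814331054688), (15.101688385009766, 15.17448902130127), 67.72612762451172)
374 [379.5 205.2] [647.1  36.5  42. ] depth 41.5 ((646.657958984375, 35.20550537109375), (22.907608032226562, 22.435155868530273), 59.87578201293945)
167 [222.6 288.4] [512.8 175.8  42. ] depth 260.5 None
171 [294.3 288.9] [531.   96.8  42. ] depth 260.5 None
```

View pics/w10.png

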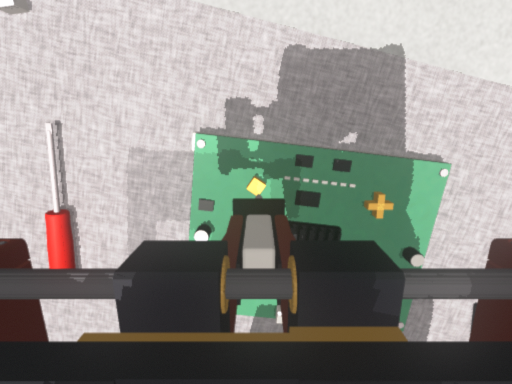

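View pics/w10z.png

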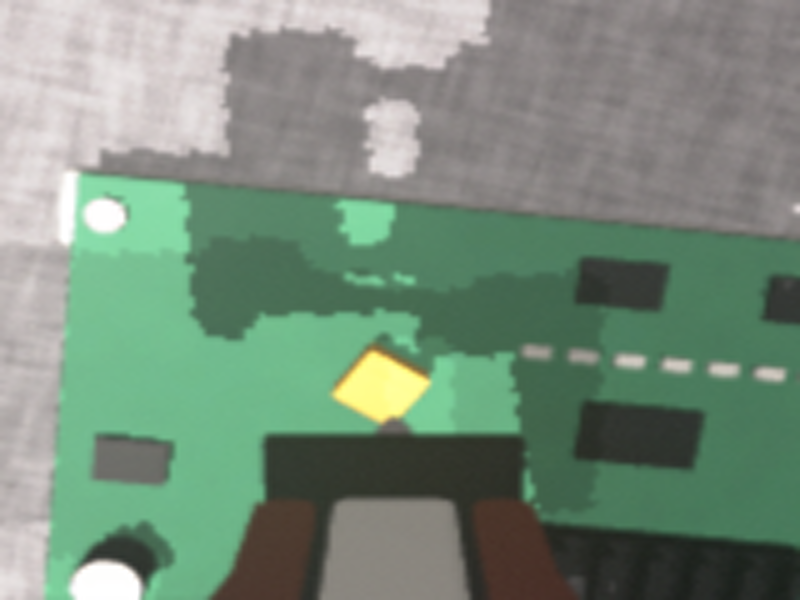

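The square terminal is centred at zoom (382,385), with the tip pointing at its near corner as expected at this height. Adjusting y by 2 mm and descending.

>>> jog_arm:
  steps:
    - {"turn":[0,0,0],"dp":[-0.005,0.025,-0.15],"claw":0}
    - {"turn":[0,0,0],"dp":[-0.005,0.025,-0.28],"claw":0}
    - {"turn":[0,0,0],"dp":[-0.005,0.025,-0.335],"claw":0}
    - {"turn":[0,0,0],"dp":[-0.005,0.025,-0.335],"claw":0}
    - {"turn":[0,0,0],"dp":[-0.005,0.025,-0.335],"claw":0}

```text
t: 10.9
ee_pos: [636.5, 166.9, 133.2]
orientation: [-1.308, 1.032, -1.037]
ft_force: [0.1, -0.1, -1.8]
width: 15.3
```

```bash
python3 f.py; python3 snap.py w11
```

```text
11.1 [637.   167.16 133.89] [ 0.03  0.11 -1.44] [0.17 0.46 0.23] 15.5754796611675 [ 6.2e-03  8.0e-04 -1.0e+00]
11.1 [637.27 167.3  134.3 ] [ 0.2   0.37 -1.21] [ 0.001 -0.002 -0.001  0.001  0.    -0.001] y [ 6.2e-03  8.0e-04 -1.0e+00] zyaw 13.45
```

View pics/w11z.png

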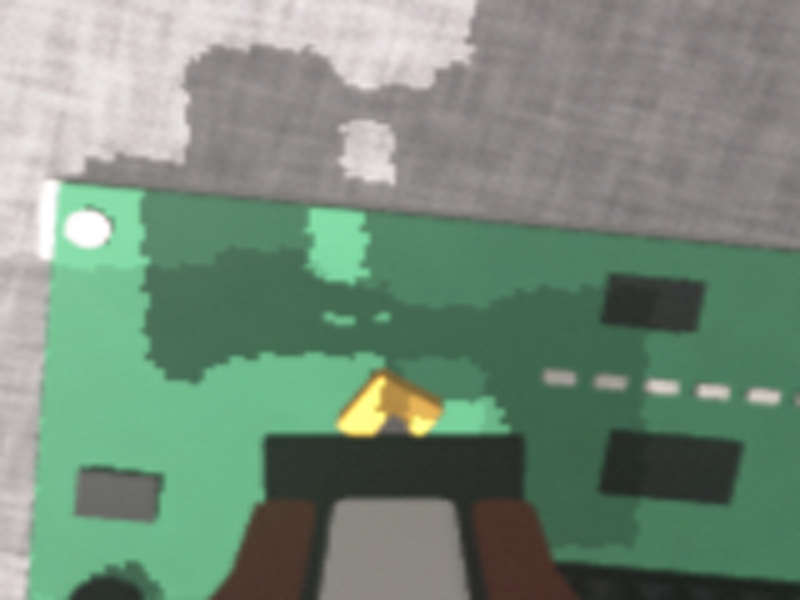

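>>> jog_arm:
  steps:
    - {"turn":[0,0,0],"dp":[0,0.006,-0.03],"claw":0}
    - {"turn":[0,0,0],"dp":[0,0.006,-0.06],"claw":0}
    - {"turn":[0,0,0],"dp":[0,0.006,-0.07],"claw":0}
    - {"turn":[0,0,0],"dp":[0,0.006,-0.07],"claw":0}

```text
t: 11.48
ee_pos: [637.4, 167.9, 128.6]
orientation: [-1.306, 1.03, -1.038]
ft_force: [0.2, -0.6, 0.2]
width: 15.8
```

```bash
python3 f.py
```

```text
11.6833 [637.37 167.89 128.78] [ 0.17  0.14 -0.26] [0.54 0.7  0.42] 15.902665007208151 [ 6.5e-03  9.0e-04 -1.0e+00]
```

>>> jog_arm:
  steps:
    - {"turn":[0,0,0],"dp":[0,0,-0.016],"claw":0}
    - {"turn":[0,0,0],"dp":[0,0,-0.016],"claw":0}
    - {"turn":[0,0,0],"dp":[0,0,-0.016],"claw":0}
    - {"turn":[0,0,0],"dp":[0,0,-0.016],"claw":0}
    - {"turn":[0,0,0],"dp":[0,0,-0.016],"claw":0}
    - {"turn":[0,0,0],"dp":[0,0,-0.016],"claw":0}
    - {"turn":[0,0,0],"dp":[0,0,-0.016],"claw":0}
    - {"turn":[0,0,0],"dp":[0,0,-0.016],"claw":0}
    - {"turn":[0,0,0],"dp":[0,0,-0.016],"claw":0}

```text
t: 12.43
ee_pos: [637.4, 167.9, 127.6]
orientation: [-1.306, 1.03, -1.038]
ft_force: [0.9, 0.7, 0.1]
width: 15.7
```

```bash
python3 f.py; python3 snap.py w12
```

```text
12.6333 [637.39 167.89 127.59] [0.44 0.52 0.35] [0.59 0.52 0.52] 16.171574478604036 [ 6.6e-03  9.0e-04 -1.0e+00]
12.6333 [637.39 167.88 127.59] [-0.18 -0.42  0.27] [-0.     0.001  0.001  0.001  0.     0.   ] y [ 6.6e-03  9.0e-04 -1.0e+00] zyaw 13.45
```

View pics/w12z.png

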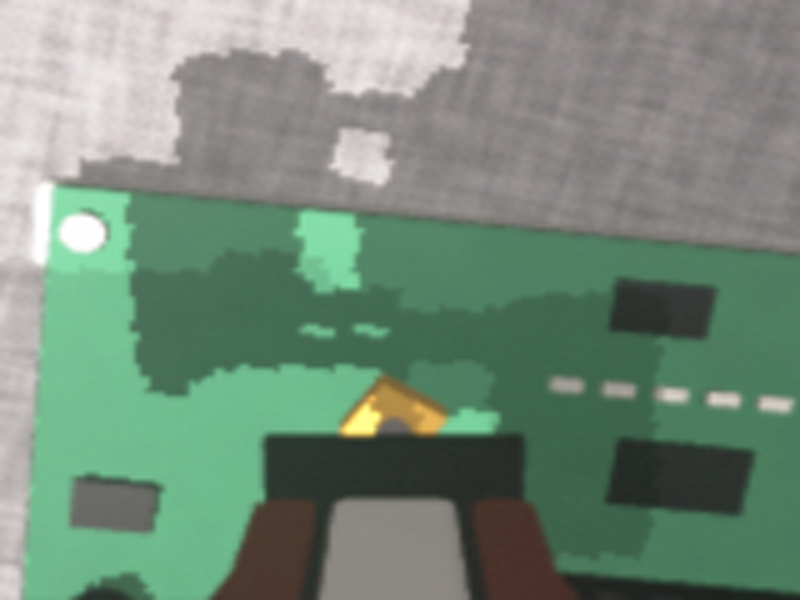

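Touch 2 held at about 1.8 N for about 1 s on the square. Next, the bar.

>>> jog_arm:
  steps:
    - {"turn":[0,0,0],"dp":[0,0,0.15],"claw":0}
    - {"turn":[0,0,0],"dp":[0,0,0.5],"claw":0}
    - {"turn":[0,0,0],"dp":[-0.4,0,0.6],"claw":0}
    - {"turn":[0,0,0],"dp":[-0.75,0,0.6],"claw":0}
    - {"turn":[0,0,0],"dp":[-0.75,0,0.6],"claw":0}

```text
t: 13.1
ee_pos: [572.4, 167.5, 176.1]
orientation: [-1.31, 1.032, -1.035]
ft_force: [0.1, -0.6, -2.9]
width: 16.0
```

>>> jog_arm:
  steps:
    - {"turn":[0,0,0],"dp":[-0.35,0,0],"claw":0}
    - {"turn":[0,0,0],"dp":[-0.66,0,-0.1],"claw":0}
    - {"turn":[0,0,0],"dp":[-0.66,0,-0.2],"claw":0}
    - {"turn":[0,0,0],"dp":[-0.66,0,-0.2],"claw":0}
    - {"turn":[0,0,0],"dp":[-0.66,0,-0.2],"claw":0}
    - {"turn":[0,0,0],"dp":[-0.66,0,-0.2],"claw":0}

```text
t: 13.6
ee_pos: [521.1, 167.6, 160.7]
orientation: [-1.309, 1.032, -1.036]
ft_force: [0.6, 0.5, -1.3]
width: 15.8
```

```bash
python3 snap.py w13; python3 term.py w13.npz
```

```text
13.6 [521.14 167.64 160.7 ] [ 0.65  0.47 -1.31] [-0.001  0.    -0.004 -0.    -0.     0.002] y [ 3.7e-03  3.0e-04 -1.0e+00] zyaw 13.47
299 [286.6  69.8] [635.7 166.9  42. ] depth 41.3 ((636.1870727539062, 166.5182342529297), (14.825822830200195, 15.129838943481445), 68.46456909179688)
558 [421.2  93.1] [645.6  37.6  42. ] depth 41.0 ((646.5880126953125, 34.797855377197266), (22.593849182128906, 23.201154708862305), 58.24231719970703)
327 [256.6 183.2] [524.2 168.9  42. ] depth 41.2 ((523.6580810546875, 168.70835876464844), (29.974138259887695, 10.145767211914062), 69.57540130615234)
228 [403.3 198.9] [543.4  16.9  42. ] depth 41.1 ((542.8040161132812, 15.137828826904297), (15.287452697753906, 14.802774429321289), 58.399593353271484)
176 [222.6 287.9] [397.2 178.3  42. ] depth 260.8 None
212 [293.9 287.9] [415.8  99.8  42. ] depth 260.5 None
219 [ 99.2 335.6] [300.3 307.7  42. ] depth 267.4 None
```

View pics/w13z.png

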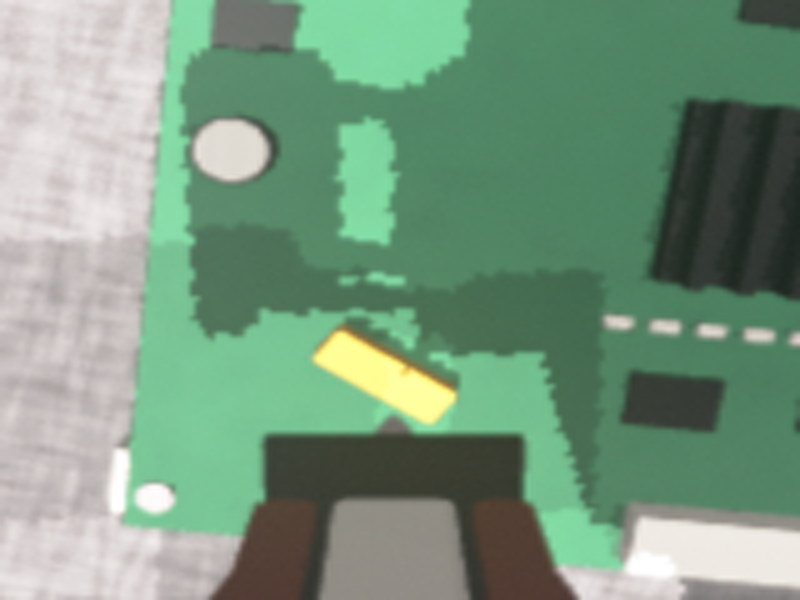

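>>> jog_arm:
  steps:
    - {"turn":[0,0,0],"dp":[0.035,0.022,-0.15],"claw":0}
    - {"turn":[0,0,0],"dp":[0.035,0.022,-0.28],"claw":0}
    - {"turn":[0,0,0],"dp":[0.035,0.022,-0.335],"claw":0}
    - {"turn":[0,0,0],"dp":[0.035,0.022,-0.335],"claw":0}
    - {"turn":[0,0,0],"dp":[0.035,0.022,-0.335],"claw":0}

```text
t: 14.07
ee_pos: [523.4, 169.2, 133.0]
orientation: [-1.31, 1.033, -1.036]
ft_force: [0.4, 0.7, -1.9]
width: 16.2
```

```bash
python3 f.py; python3 snap.py w14
```

```text
14.2667 [523.89 169.35 133.7 ] [ 0.67 -0.15 -1.34] [0.13 0.46 0.48] 15.624961773178475 [ 4.2e-03  5.0e-04 -1.0e+00]
14.2667 [524.14 169.46 134.2 ] [ 0.64 -0.41 -1.21] [ 0.    -0.003  0.    -0.001 -0.001 -0.   ] y [ 4.2e-03  5.0e-04 -1.0e+00] zyaw 13.47
```

View pics/w14z.png

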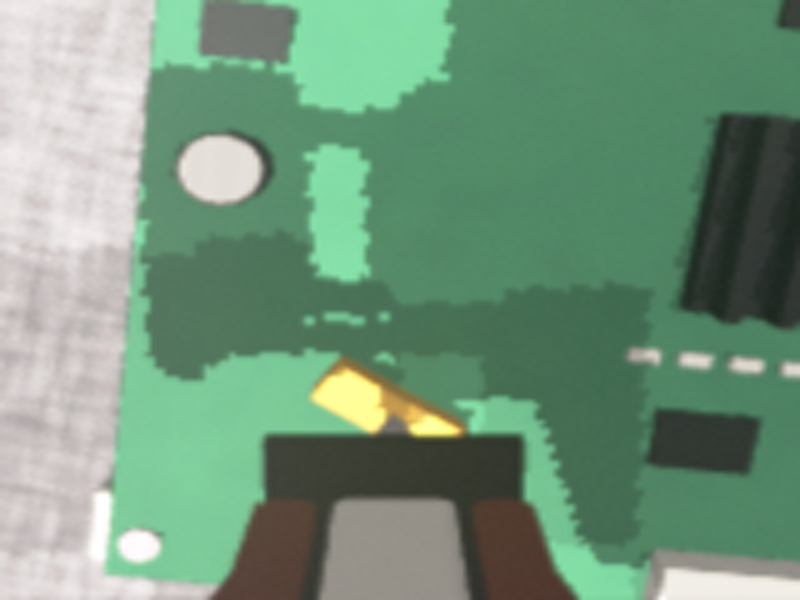

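>>> jog_arm:
  steps:
    - {"turn":[0,0,0],"dp":[0,0,-0.03],"claw":0}
    - {"turn":[0,0,0],"dp":[0,0,-0.06],"claw":0}
    - {"turn":[0,0,0],"dp":[0,0,-0.07],"claw":0}
    - {"turn":[0,0,0],"dp":[0,0,-0.07],"claw":0}

```text
t: 14.65
ee_pos: [524.3, 169.5, 128.6]
orientation: [-1.308, 1.031, -1.036]
ft_force: [-0.1, -0.2, 0.1]
width: 15.9
```

```bash
python3 f.py
```

```text
14.85 [524.31 169.51 128.72] [ 0.23 -0.08 -0.42] [0.43 0.36 0.33] 15.84914913491454 [ 4.6e-03  6.0e-04 -1.0e+00]
```

>>> jog_arm:
  steps:
    - {"turn":[0,0,0],"dp":[0,0,-0.018],"claw":0}
    - {"turn":[0,0,0],"dp":[0,0,-0.018],"claw":0}
    - {"turn":[0,0,0],"dp":[0,0,-0.018],"claw":0}
    - {"turn":[0,0,0],"dp":[0,0,-0.018],"claw":0}
    - {"turn":[0,0,0],"dp":[0,0,-0.018],"claw":0}
    - {"turn":[0,0,0],"dp":[0,0,-0.018],"claw":0}
    - {"turn":[0,0,0],"dp":[0,0,-0.018],"claw":0}
    - {"turn":[0,0,0],"dp":[0,0,-0.018],"claw":0}
    - {"turn":[0,0,0],"dp":[0,0,-0.018],"claw":0}

```text
t: 15.6
ee_pos: [524.3, 169.5, 127.3]
orientation: [-1.308, 1.031, -1.036]
ft_force: [0.5, 0.3, 0.8]
width: 15.8
```

```bash
python3 f.py; python3 snap.py w15
```

```text
15.8 [524.35 169.5  127.36] [0.38 0.02 0.27] [0.7  0.39 0.52] 15.547645972086901 [ 4.7e-03  7.0e-04 -1.0e+00]
15.8 [524.34 169.49 127.36] [-0.84  0.52  0.67] [ 0.001  0.    -0.    -0.001 -0.001  0.001] y [ 4.7e-03  7.0e-04 -1.0e+00] zyaw 13.47
```

View pics/w15z.png

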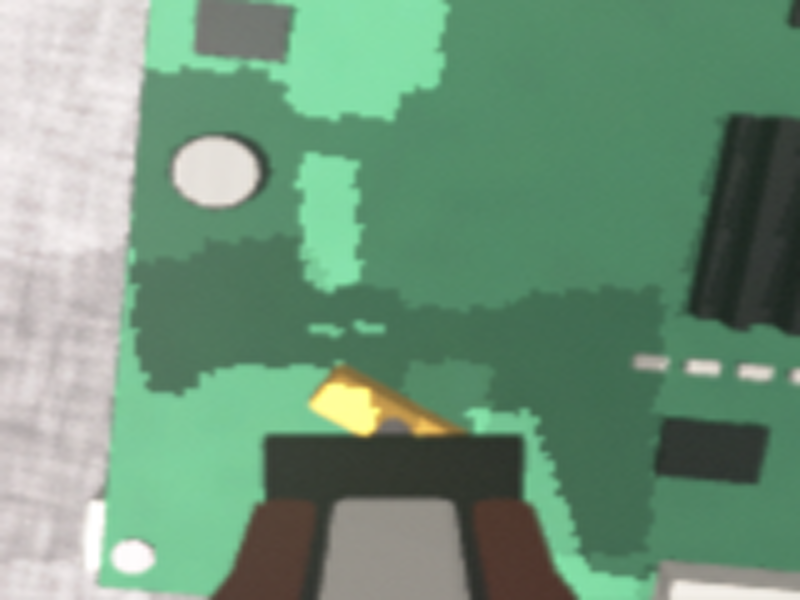

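Touch 3 done (about 1.9 N, about 1 s, on the bar). Lifting and returning to the stand.

>>> jog_arm:
  steps:
    - {"turn":[0,0,0],"dp":[0,0,0.15],"claw":0}
    - {"turn":[0,0,0],"dp":[0,0,0.5],"claw":0}
    - {"turn":[0,0,0],"dp":[0,-0.4,0.75],"claw":0}
    - {"turn":[0,0,0],"dp":[-0.05,-0.8,1],"claw":0}
    - {"turn":[0,0,0],"dp":[-0.05,-1,1],"claw":0}

```text
t: 16.27
ee_pos: [521.4, 87.8, 211.5]
orientation: [-1.305, 1.027, -1.039]
ft_force: [1.1, -0.6, -2.1]
width: 16.1
```

>>> jog_arm:
  steps:
    - {"turn":[0,0,0],"dp":[-0.05,-0.4,0.4],"claw":0}
    - {"turn":[0,0,0],"dp":[-0.05,-0.8,0.9],"claw":0}
    - {"turn":[0,0,0],"dp":[-0.05,-1,0.9],"claw":0}

```text
t: 16.52
ee_pos: [518.2, 6.7, 287.8]
orientation: [-1.302, 1.024, -1.041]
ft_force: [1.1, 0.4, -1.3]
width: 15.6
```

>>> jog_arm:
  steps:
    - {"turn":[0,0,0],"dp":[-0.05,-0.5,0],"claw":0}
    - {"turn":[0,0,0],"dp":[-0.05,-1,0],"claw":0}
    - {"turn":[0,0,0],"dp":[-0.05,-1,0],"claw":0}

```text
t: 16.77
ee_pos: [513.8, -78.8, 289.3]
orientation: [-1.302, 1.025, -1.047]
ft_force: [-0.8, 1.5, -1.8]
width: 16.0
```

>>> jog_arm:
  steps:
    - {"turn":[0,0,0],"dp":[-0.05,-0.5,0],"claw":0}
    - {"turn":[0,0,0],"dp":[-0.05,-1,0],"claw":0}
    - {"turn":[0,0,0],"dp":[-0.05,-1,0],"claw":0}
    - {"turn":[0,0,0],"dp":[-0.05,-1,0],"claw":0}

```text
t: 17.1
ee_pos: [509.2, -160.4, 289.5]
orientation: [-1.3, 1.028, -1.049]
ft_force: [-0.5, 0.7, -2.0]
width: 15.8
```

>>> jog_arm:
  steps:
    - {"turn":[0,0,0],"dp":[-0.03,-0.4,0],"claw":0}
    - {"turn":[0,0,0],"dp":[-0.03,-0.62,0],"claw":0}
    - {"turn":[0,0,0],"dp":[-0.03,-0.62,0],"claw":0}
    - {"turn":[0,0,0],"dp":[-0.03,-0.62,0],"claw":0}
    - {"turn":[0,0,0],"dp":[-0.03,-0.62,0],"claw":0}

```text
t: 17.52
ee_pos: [506.7, -208.5, 289.4]
orientation: [-1.3, 1.028, -1.048]
ft_force: [0.7, 0.0, -2.4]
width: 15.9
```

```bash
python3 f.py; python3 snap.py w16
```

```text
17.7167 [ 506.8  -208.6   289.49] [ 0.38  0.23 -2.06] [0.2  0.33 0.31] 15.710811964203247 [ 0.0148 -0.0016 -0.9999]
17.7167 [ 506.91 -208.87  289.57] [ 0.14  0.76 -2.25] [-0.007 -0.    -0.002  0.    -0.002 -0.002] y [ 0.0148 -0.0016 -0.9999] zyaw 13.12
```

View pics/w16z.png

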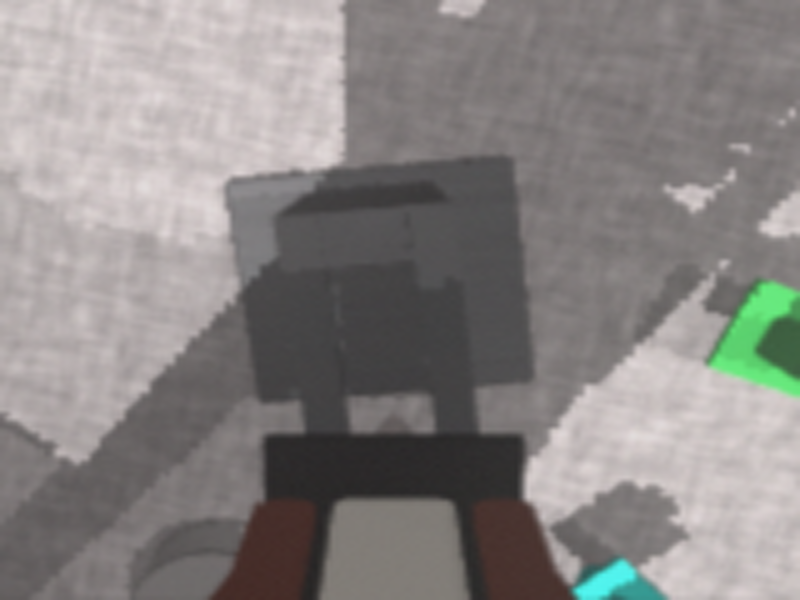

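>>> jog_arm:
  steps:
    - {"turn":[0,0.0026,0],"dp":[-0.005,-0.012,-0.2],"claw":0}
    - {"turn":[0,0.0026,0],"dp":[-0.005,-0.012,-0.5],"claw":0}
    - {"turn":[0,0.0026,0],"dp":[-0.005,-0.012,-0.8],"claw":0}
    - {"turn":[0,0.0026,0],"dp":[-0.005,-0.012,-1],"claw":0}
    - {"turn":[0,0.0026,0],"dp":[-0.005,-0.012,-1],"claw":0}
    - {"turn":[0,0.0026,0],"dp":[-0.005,-0.012,-1],"claw":0}

```text
t: 18.27
ee_pos: [505.8, -209.6, 208.2]
orientation: [-1.307, 1.036, -1.041]
ft_force: [0.3, -0.2, -1.7]
width: 15.4
```

```bash
python3 f.py; python3 snap.py w17
```

```text
18.4667 [ 506.83 -210.1   209.84] [ 0.02 -0.31 -1.6 ] [0.49 0.56 0.55] 16.01870128012024 [ 0.0087 -0.0026 -1.    ]
18.4667 [ 507.34 -210.37  210.75] [-0.94 -0.94 -1.68] [-0.001 -0.003  0.002 -0.001 -0.     0.001] y [ 0.0087 -0.0026 -1.    ] zyaw 13.11
```

View pics/w17z.png

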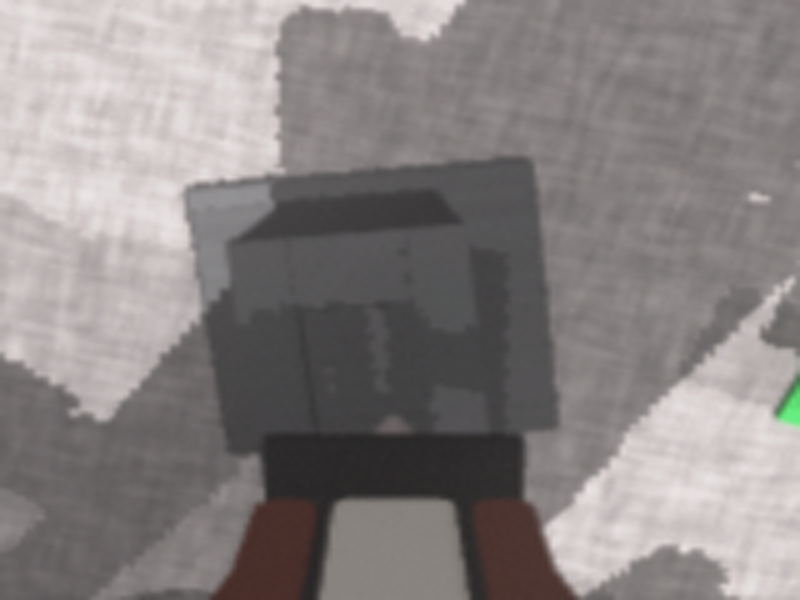

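>>> jog_arm:
  steps:
    - {"turn":[0,0.0007,0],"dp":[-0.011,0.01,-0.1],"claw":0}
    - {"turn":[0,0.0007,0],"dp":[-0.011,0.01,-0.3],"claw":0}
    - {"turn":[0,0.0007,0],"dp":[-0.011,0.01,-0.45],"claw":0}
    - {"turn":[0,0.0007,0],"dp":[-0.011,0.01,-0.6],"claw":0}
    - {"turn":[0,0.0007,0],"dp":[-0.011,0.01,-0.6],"claw":0}
    - {"turn":[0,0.0007,0],"dp":[-0.011,0.01,-0.6],"claw":0}

```text
t: 19.02
ee_pos: [506.0, -209.4, 162.4]
orientation: [-1.307, 1.034, -1.043]
ft_force: [-0.4, -0.1, -1.8]
width: 15.9
```

```bash
python3 f.py; python3 snap.py w18
```

```text
19.2167 [ 506.66 -209.68  163.2 ] [-0.07  0.15 -1.94] [0.32 0.89 0.47] 15.756665713169696 [ 0.0079 -0.0032 -1.    ]
19.2167 [ 506.91 -209.81  163.6 ] [ 0.53  1.54 -1.52] [-0.001 -0.001  0.003  0.001 -0.001 -0.001] y [ 0.0079 -0.0032 -1.    ] zyaw 13.11
```

View pics/w18z.png

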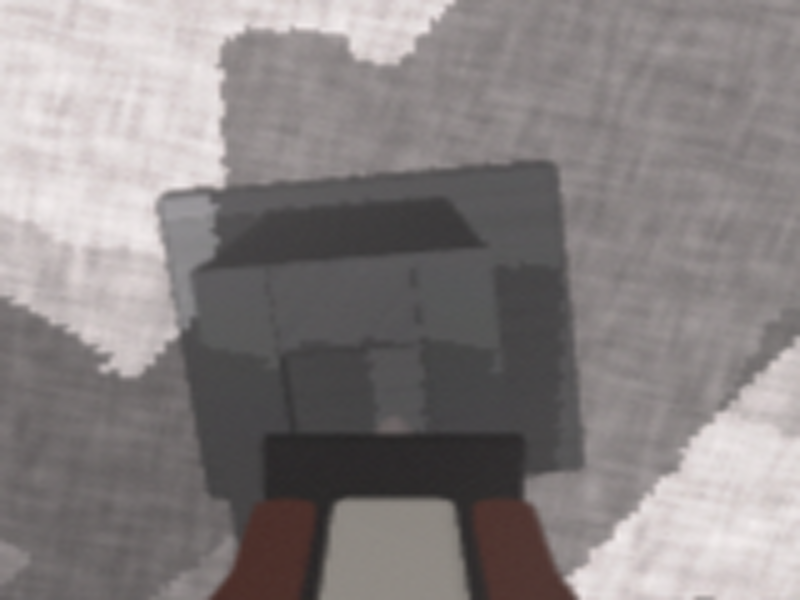

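>>> jog_arm:
  steps:
    - {"turn":[0.0008,0.0004,0],"dp":[-0.005,0,-0.03],"claw":0}
    - {"turn":[0.0008,0.0004,0],"dp":[-0.005,0,-0.065],"claw":0}
    - {"turn":[0.0008,0.0004,0],"dp":[-0.005,0,-0.065],"claw":0}
    - {"turn":[0.0008,0.0004,0],"dp":[-0.005,0,-0.065],"claw":0}

```text
t: 19.6
ee_pos: [506.3, -209.7, 158.2]
orientation: [-1.305, 1.034, -1.043]
ft_force: [0.1, -0.2, -1.7]
width: 15.7
```

```bash
python3 f.py
```

```text
19.8 [ 506.41 -209.77  158.27] [-0.2   0.13 -1.54] [0.28 0.35 0.27] 15.791617586124174 [ 6.5e-03 -7.0e-04 -1.0e+00]
```

>>> jog_arm:
  steps:
    - {"turn":[0,0,0],"dp":[0,0,-0.012],"claw":0}
    - {"turn":[0,0,0],"dp":[0,0,-0.012],"claw":0}
    - {"turn":[0,0,0],"dp":[0,0,-0.012],"claw":0}

```text
t: 20.05
ee_pos: [506.4, -209.8, 157.3]
orientation: [-1.305, 1.034, -1.043]
ft_force: [-0.2, 0.2, -2.3]
width: 15.9
```

```bash
python3 f.py
```

```text
20.25 [ 506.48 -209.79  157.39] [-0.22  0.08 -1.8 ] [0.39 0.29 0.26] 15.904433391523087 [ 6.7e-03 -7.0e-04 -1.0e+00]
```

>>> jog_arm:
  steps:
    - {"turn":[0,0,0],"dp":[0,0,-0.008],"claw":0}
    - {"turn":[0,0,0],"dp":[0,0,-0.008],"claw":0}
    - {"turn":[0,0,0],"dp":[0,0,-0.008],"claw":0}

```text
t: 20.5
ee_pos: [506.5, -209.8, 156.8]
orientation: [-1.305, 1.034, -1.043]
ft_force: [0.0, 0.3, -1.0]
width: 15.9
```

```bash
python3 f.py
```

```text
20.7 [ 506.52 -209.8   156.78] [ 0.47  0.14 -1.41] [0.35 0.34 0.52] 15.647347908822235 [ 6.6e-03 -7.0e-04 -1.0e+00]
```

>>> jog_arm:
  steps:
    - {"turn":[0,0,0],"dp":[0,0,-0.006],"claw":0}
    - {"turn":[0,0,0],"dp":[0,0,-0.006],"claw":0}
    - {"turn":[0,0,0],"dp":[0,0,-0.006],"claw":0}

```text
t: 20.95
ee_pos: [506.5, -209.8, 156.7]
orientation: [-1.305, 1.034, -1.043]
ft_force: [-2.3, 0.7, 4.7]
width: 16.2
```

```bash
python3 f.py
```

```text
21.15 [ 506.54 -209.8   156.72] [-2.07  0.74  5.65] [0.45 0.39 0.63] 16.045035811348864 [ 6.8e-03 -7.0e-04 -1.0e+00]
```

Collar is seated on the prongs (Fz is up about 7 N). Releasing, opening gradually.

>>> jog_arm:
  steps:
    - {"turn":[0,0,0],"dp":[0,0,0.003],"claw":0}
    - {"turn":[0,0,0],"dp":[0,0,0.003],"claw":0.2}
    - {"turn":[0,0,0],"dp":[0,0,0.003],"claw":0.3}
    - {"turn":[0,0,0],"dp":[0,0,0.003],"claw":0.6}
    - {"turn":[0,0,0],"dp":[0,0,0.003],"claw":1}
    - {"turn":[0,0,0],"dp":[0,0,0.003],"claw":1}
    - {"turn":[0,0,0],"dp":[0,0,0.003],"claw":1}
    - {"turn":[0,0,0],"dp":[0,0,0.003],"claw":1}
    - {"turn":[0,0,0],"dp":[0,0,0.003],"claw":1}
    - {"turn":[0,0,0],"dp":[0,0,0.003],"claw":1}

```text
t: 21.98
ee_pos: [506.6, -209.8, 157.0]
orientation: [-1.305, 1.034, -1.043]
ft_force: [-1.0, -0.3, 0.0]
width: 67.5
```

```bash
python3 f.py; python3 snap.py w19
```

```text
22.1833 [ 506.56 -209.8   156.97] [-0.2 -0.1  0.1] [0.39 0.43 0.5 ] 83.1898662131419 [ 6.8e-03 -7.0e-04 -1.0e+00]
22.1833 [ 506.53 -209.79  156.95] [ 0.    0.11 -0.56] [ 0.     0.    -0.    -0.001 -0.    -0.   ] y [ 6.8e-03 -7.0e-04 -1.0e+00] zyaw 13.11
```

View pics/w19.png

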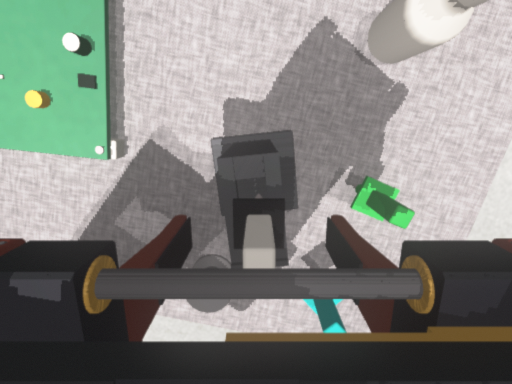

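The probe stands free in the fork at about (259,240). Retreating straight up, then back for a check.

>>> jog_arm:
  steps:
    - {"turn":[0,0,0],"dp":[0,0,0.2],"claw":1}
    - {"turn":[0,0,0],"dp":[0,0,0.5],"claw":1}
    - {"turn":[0,0,0],"dp":[0,0,0.8],"claw":1}
    - {"turn":[0,0,0],"dp":[0,0,1],"claw":1}
    - {"turn":[0,0,0],"dp":[0,0,1],"claw":1}

```text
t: 22.65
ee_pos: [508.5, -210.7, 240.5]
orientation: [-1.303, 1.028, -1.048]
ft_force: [0.7, 0.9, 0.3]
width: 87.4
```

>>> jog_arm:
  steps:
    - {"turn":[0,0,0],"dp":[-0.2,0,0.5],"claw":1}
    - {"turn":[0,0,0],"dp":[-0.6,-0.2,0.8],"claw":1}
    - {"turn":[0,0,0],"dp":[-0.8,-0.25,0.8],"claw":1}
    - {"turn":[0,0,0],"dp":[-0.8,-0.25,0.8],"claw":1}
    - {"turn":[0,0,0],"dp":[-0.8,-0.25,0.8],"claw":1}
    - {"turn":[0,0,0],"dp":[-0.8,-0.25,0.8],"claw":1}

```text
t: 23.15
ee_pos: [444.6, -230.3, 303.5]
orientation: [-1.303, 1.03, -1.047]
ft_force: [-0.5, -0.3, 0.2]
width: 87.7
```

```bash
python3 f.py; python3 snap.py w20; python3 - <<'E'
from h import *
d=np.load('w20.npz');im={k:d[k] for k in d.files};o=dict(ee_pos=d['pos'],orientation=d['ori'])
for k in('fovy','cx','cy'): im[k]=float(im[k])
Q=cloud(im,o);m=(abs(Q[...,0]-510)<60)&(abs(Q[...,1]+207)<60)
for lo,hi in((136,142),(143,149),(190,202)):
    k=m&(Q[...,2]>lo)&(Q[...,2]<hi);q=Q[k];print(lo,cv2.minAreaRect(q[:,:2].astype(np.float32)),np.median(q[:,2]))
s=ctrl.get_image('scene');save('s20',s['img'])
E
```

```text
23.35 [ 444.84 -230.23  303.39] [-0.23  0.01  0.07] [0.33 0.38 0.08] 87.90943715381403 [ 0.0112 -0.0024 -0.9999]
23.35 [ 444.91 -230.21  303.5 ] [-0.5  -0.12  0.06] [-0.002 -0.004 -0.001 -0.001  0.002 -0.001] y [ 0.0112 -0.0024 -0.9999] zyaw 13.16
136 ((512.2363891601562, -206.571044921875), (77.64704895019531, 40.007896423339844), 19.03752899169922) 139.1192519848238
143 ((498.109375, -213.41612243652344), (50.3801383972168, 38.7851448059082), 13.188151359558105) 144.4206341501359
190 ((506.2461853027344, -211.44078063964844), (14.591570854187012, 15.089425086975098), 13.009413719177246) 196.2238034035192
```

View pics/w20.png

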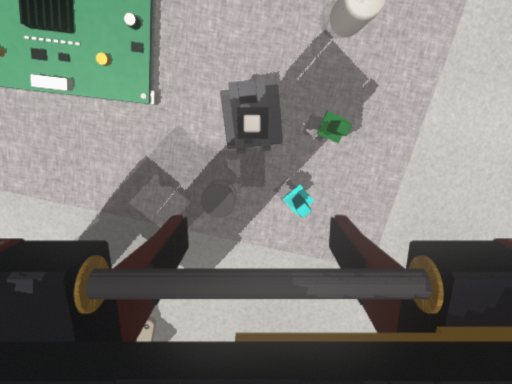

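View pics/s20.png

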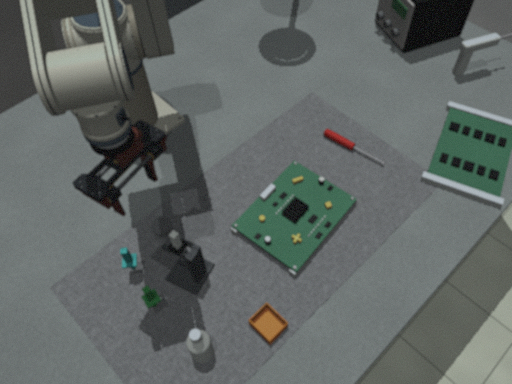

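```bash
python3 - <<'E'
from h import *
for im,o in ((ctrl.get_image('wrist'),ctrl.get_obs()),(ctrl.get_image('top'),None)):
    Q=cloud(im,o);m=(abs(Q[...,0]-506)<26)&(abs(Q[...,1]+210)<26)
    for lo,hi in((143,148.5),(190,202)):
        k=cv2.morphologyEx((m&(Q[...,2]>lo)&(Q[...,2]<hi)).astype(np.uint8),cv2.MORPH_OPEN,np.ones((3,3))).astype(bool)
        if k.sum()>3: q=Q[k];print(lo,cv2.minAreaRect(q[:,:2].astype(np.float32)),np.median(q[:,2]))
    k=(abs(Q[...,0]-512)<60)&(abs(Q[...,1]+207)<60)&(Q[...,2]>136)&(Q[...,2]<142);print('fork',cv2.minAreaRect(Q[k][:,:2].astype(np.float32)))
E
```

```text
143 ((500.0801086425781, -212.54714965820312), (46.241790771484375, 33.02287673950195), 13.619733810424805) 144.63598410615955
190 ((506.6501770019531, -211.55628967285156), (15.53396987915039, 15.060763359069824), 13.025103569030762) 196.38699921358972
fork ((512.1080932617188, -206.787353515625), (78.1704330444336, 40.03279495239258), 19.139278411865234)
190 ((506.0112609863281, -207.1949005126953), (14.243295669555664, 14.181414604187012), 1.3356437683105469) 195.62148449251868
fork ((511.4095764160156, -202.8463897705078), (77.45116424560547, 39.95024871826172), 19.174034118652344)
```

```bash
python3 -c "
from workcell import ctrl
print(ctrl.close_job(), ctrl.get_obs()['t'])"
```

```text
the job is handed in; nothing more can be done
the job is handed in; nothing more can be done
```

The job is done and handed in after about 23.5 s, within the 72 s limit. I took the probe from the fork, touched the three terminals in the order asked, and hung it back by its collar.

| Terminal | Force on tip | Time held |
|---|---|---|
| Round | about 2.1 N | about 0.9 s |
| Square | about 1.8 N | about 1 s |
| Bar | about 1.9 N | about 1 s |

- **Touches:** The wrist camera showed the tip on each terminal. The tip gave 1.5–2.5 mm each time, and nothing touched the cross terminal. Force readings carry about 0.4 N of noise, so the figures are averages.
- **Hanging:** The collar pressed on the prongs with about 7 N just before I let go. The last pictures show the probe upright and level at the same height as at the start. The gripper is clear of it and reads no force. The other things on the bench look unmoved; I only compared them by eye.
- **Off-centre:** The probe hangs about 2 to 3 mm to one side of the slot's middle by the wrist camera, compared with about 0.7 mm at the start. The top camera put it about 2 mm to the same side. I left it because the nose still has clearance.

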